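# Fetch the lamp driver from behind the containers

### The arm

A 6-joint arm with a two-finger parallel gripper is mounted at the origin on the work surface. World frame = base frame: x ahead of the robot, y to its left, z up, the work surface at z = 0. Lengths are in mm, angles in degrees, forces in N, time in s.
With the tool pointing down it reaches from about 350 to 850 mm from the base axis. Payload 8.1 kg.
Tool frame: the origin (TCP) lies midway between the tips of the shut fingers; the grasp point (between the pads) lies 19 mm behind it; z points along the fingers, y is the line along which they close (so a half turn about z gives the same grasp; the last joint's range is limited). The gripper opens to 85 mm and grips with 20 to 120 N. Pads are 22 mm wide; open, the fingers measure 114 mm over their backs; the gripper's body (76 mm by 85 mm) begins 54 mm behind the grasp point. The pads swing forward as they close: fully open they stand 13 mm farther back than shut.
Start: joints at [61.341, 7.471, 85.268, -0, 87.261, -4.893], TCP at [241.784, 549.132, 231.292] pointing down, gripper open.
Joint ranges: [-169.43, 169.43], [-51.17, 129.36], [1.28, 143.12], [-76.62, 256.62], [0, 156.53], [-152.29, 152.29]. Speed limits (degrees/s): [136.94, 136.94, 159.86, 180, 180, 180].

### API

Orientations are given as [roll, pitch, yaw] about the fixed x, y, z axes, in that order (R = Rz(yaw) Ry(pitch) Rx(roll)).
In Python, from bench import sense, snapshot, camera_params, hand_in, masks_of, pinpoint gives the robot as it stands.
- The arm moves only by the tool step_arm, never from a script. Its argument "targets" is a list of rows, each an object with "angular": the turn, a rotation vector about the tool's x, y, z scaled (see below), a list of three; "dp": the shift along the tool's x, y, z scaled (see below), a list of three; "fingers": the closure, from 0 (fully open) to 1 (shut). A call has exactly 8 rows; each row is the pose to reach, as a shift and turn from the pose commanded when the call began, along the tool's axes at that moment, turning the shorter way round; what a row does not reach only later rows make up. The controller multiplies each number of a shift by 0.2 m and each number of a turn by 180 degrees. A row lasts 1/8 s, in which the tool goes at most 62.5 mm and 10.7 degrees, less where a joint would pass 70% of its speed; a pose out of reach is approached as far as the arm can. A call with a number of a shift or a turn outside -1 to 1 is refused whole. A call with a gripper value outside its range is refused whole. The fingers move at their own pace and stop on an object; "newtons" is the grip in N (left out, the last holds). Time passes only in rows, so rows that repeat a pose let the fingers close, or fill a call up. It gives the time, the measured TCP pose, the force, the opening and the grip force at its end, in the units of the state.
- sense(): the state, without advancing time (a new reading comes with each control period).
- snapshot(name): name is "scene" or "top"; returns the picture (480x640x3 uint8, blue, green, red); there is no depth.
- camera_params(name): a dict with "vfov" (degrees; the focal length in pixels is half the picture's height over the tangent of half this angle, whatever the lens; pixels are square), "cx", "cy" (the principal point, pixels), "R" (3x3) and "t" (3): a world point X has camera coordinates R X + t. Camera axes: x right, y down, z forward; pixel columns grow to the right and rows downward; lengths in mm; the calibration is good to about 2 mm. A picture is of the moment at which its call begins. camera_params takes no time and is no camera call.
- hand_in(): hands the job in; it is judged then, once.
Trained networks look in the newest picture that a camera, given by its name, has taken for a name from the list of things; names that differ only in an ending like _2 or _b are one class to them, and where a whole thing is asked for, a point or a joint stands for the part that bears it (a point fixed in the world has none). Each returns a list of dicts, best first, with "conf" (0 to 1); they miss things now and then, are a little off and sometimes report something else, mostly with a low value. They report only what shows in the picture. A call takes as long as a camera call. They do not tell look-alikes from the thing itself.
- masks_of(camera, label): "pixels" (480x640 bool, what is visible of it) and "at" ([column, row] in pixels, amid what is visible of it).
- pinpoint(camera, label): "at" ([column, row] in pixels: a listed point, or the origin of a listed thing).
The state is a dict: "time": time; "joint_pos": joint angles; "qd": joint speeds; "joint_efforts": joint torques, N m; "tool_pos": TCP position; "tcp_rot": TCP orientation; "ft_force": force on the tool from outside, world axes, zero at the start; "wrist_torque": the same for the moment, N m; "finger_gap": finger opening in mm; "grip_force": force on a finger pad.
Only numpy, scipy, OpenCV 4.12 (cv2) and the standard library are available. Lean on these libraries where they do the work, as an engineer would, in place of code of your own. Each camera call takes 0.05 s, during which the arm holds its last target. There are 200 camera calls.

### The job

The long LED driver at the back of the plywood stock tray is hemmed in by three containers (bottle, tin and brush pot). Stand all three containers on the empty cork board first, then lay the long driver flat in the bay between the corner brackets of the white gear tray, and after that put each container back upright on the very spot in the stock tray where it stood at the start. Do not tip anything over, and leave the short driver, the screwdriver and the terminal block where they are.

Things in the scene. Friction and masses are not known exactly. Their poses are not given: they have to be found in the camera images.
- bottle: White plastic round bottle, 130 mm high, standing upright at the start. Body 50 mm in diameter up to 80 mm, then a shoulder that narrows to a neck at 92 mm; a grey round screw cap, 30 mm in diameter, from 98 to 130 mm above the underside: grip it there. About 0.2 kg. Origin: centre of the underside; z up.
- tin: Bare aluminium square tin, 46 x 46 mm, 76 mm high, standing upright at the start, with a black round spout cap, 28 mm in diameter, on the middle of its top from 76 to 122 mm above the underside: grip it there. About 0.2 kg. Origin: centre of the underside; z up.
- brush_pot: Squat amber glass pot with steel lid, 53 mm in diameter, 56 mm high, standing upright at the start, with a round wooden brush handle, 28 mm in diameter, standing on the middle of the lid from 56 to 102 mm above the underside: grip it there. About 0.2 kg. Origin: centre of the underside; z up.
- driver: The long LED driver to fetch: a grey metal bar-shaped box with black ends, 150 mm long (its x), 42 mm wide (its y), 34 mm high, about 0.3 kg, lying flat at the back of the stock tray behind the row of containers with its length along the row, about 5 to 14 mm behind them; some 60 mm are free behind it. Origin: centre of the underside; z up. Either end may face either way in the bay.
- stock_tray: Fixed shallow plywood tray, 190 mm (its x, front to back) by 250 mm (its y), floor 6 mm above the bench, rim 14 mm high and 8 mm thick. Three containers stand in a row along its y, 64 mm apart, centred about 50 mm in front of its middle (-x, towards the robot); which stands where differs each time. The long driver lies behind them, about 5 mm behind the middle. Origin: centre of the underside; z up.
- cork_board: Fixed empty cork board, 260 mm (its x) by 110 mm (its y), 10 mm thick: the side area. Origin: centre of the underside, top 10 mm above it; z up.
- gear_tray: Fixed white sheet-metal lamp gear tray, 270 mm (its x) by 140 mm (its y); floor 4 mm thick, lips 12 mm high along both long sides. In its middle four L-shaped dark steel corner brackets, 6 mm higher than the floor, enclose a bay 170 mm (x) by 60 mm (y) for the driver, whose length lies along the tray's x; grey terminal strips, 16 mm high, at both ends beyond it. Origin: centre of the bay, on the tray's underside (the bay floor is 4 mm higher); z up.
- short_driver: Bystander: a driver of the same make, but only 85 mm long (42 wide, 34 high), lying loose towards the back of the bench. Origin: centre of the underside.
- screwdriver: Bystander: a loose screwdriver lying flat towards the back of the bench. Origin: on its underside.
- terminal_block: Bystander: a loose white terminal block, 50 x 18 x 14 mm, lying at one end of the driver in the stock tray, its length front to back. Origin: centre of the underside.
There are look-alikes about, which are no part of the job. Leave any purple or turquoise look-alike of the brush_pot alone.

How it is judged:
By the outcome, as a careful person would: the job done as asked, in the order asked, and still so for the second after the job is handed in, with the robot touching nothing.
It also fails if it takes over 150 s, if anything falls off the work surface, if the arm or the gripper's body presses on something with over 40 N, if the wrist force passes 120 N, or if a joint passes its speed limit or range.

## Working session

There is one attempt and no reset: what is moved stays moved. The work goes in short steps, Python scripts to look and compute and a tool call to move; the robot and the scene stay as the last step left them, time stands still between calls to the robot, and variables do not carry over. Pictures are saved under pics/ and viewed, at most 14 in all, crops included, and the job is handed in when it is done.

Besides the shell and the picture viewer there is one more tool, called after ">>>" as name(argument=value, ...) on one line, values as JSON. step_arm: Moves the arm, as the interface text tells. Its arguments: {"type":"object","properties":{"targets":{"type":"array","items":{"type":"object","properties":{"angular":{"type":"array","items":{"type":"number","minimum":-1,"maximum":1}},"dp":{"type":"array","items":{"type":"number","minimum":-1,"maximum":1}},"fingers":{"type":"number"}}}},"newtons":{"type":"number"}},"required":["targets"]}

```bash
mkdir -p pics; ls; python3 - <<'E'
from bench import *
import cv2, json
s=sense(); print(s)
for c in("scene","top"):
    im=snapshot(c); cv2.imwrite(f"pics/{c}0.png",im); print(c,camera_params(c))
    for l in["bottle","tin","brush_pot","driver","stock_tray","cork_board","gear_tray","short_driver","terminal_block"]:
        print(l,"pin",[(round(d["conf"],2),[round(float(v),1) for v in d["at"]]) for d in pinpoint(c,l)][:4],"mask",[(round(d["conf"],2),[round(float(v),1) for v in d["at"]],int(d["pixels"].sum())) for d in masks_of(c,l)][:4])
E
```

```text
pics
{'time': 0.0, 'joint_pos': array([ 6.13401860e+01,  7.51457387e+00,  8.53304895e+01,  9.65219801e-04,
        8.72613320e+01, -4.89438852e+00]), 'qd': array([ 0.02010791,  0.06857482, -0.09963813,  0.0380073 , -0.03746526,
        0.14447595]), 'joint_efforts': array([-1.54377653e-03, -5.69429398e+01, -5.00535822e+01, -3.72779768e-04,
        1.56655954e-02,  3.76778485e-05]), 'tool_pos': array([241.51502456, 548.63829943, 230.23840279]), 'tcp_rot': array([-1.79894075e+02, -1.00380889e-02,  1.56234518e+02]), 'ft_force': array([-0.59252664,  0.43064492,  0.77084861]), 'wrist_torque': array([-0.002619  ,  0.02107204, -0.03128898]), 'grip_force': 0.0, 'finger_gap': 85.54087162342863}
scene {'vfov': 51.02800900829219, 'cx': 318.8353135145951, 'cy': 240.3991389895881, 'R': array([[-0.42831479,  0.90360952,  0.00602373],
       [ 0.75550726,  0.36175486, -0.5462071 ],
       [-0.49573705, -0.2293976 , -0.83762851]]), 't': array([ 226.93261629, -425.08567513, 1360.44845104])}
bottle pin [(0.64, [353.2, 244.3])] mask [(0.87, [353.1, 229.0], 996)]
tin pin [] mask [(0.73, [332.9, 216.7], 
[... 1455 characters left out ...]
.7, 276.3], 492), (0.9, [385.7, 327.0], 529), (0.84, [325.5, 330.4], 465)]
driver pin [(0.89, [320.1, 247.5]), (0.68, [444.9, 203.6])] mask [(0.71, [323.2, 247.9], 1219)]
stock_tray pin [(0.78, [320.0, 248.9])] mask [(0.75, [326.9, 238.5], 5538)]
cork_board pin [(0.97, [440.6, 283.3])] mask [(0.81, [439.8, 282.8], 5277)]
gear_tray pin [(0.73, [202.6, 288.1])] mask [(0.62, [203.5, 289.7], 6909), (0.51, [283.5, 223.1], 177)]
short_driver pin [(0.67, [229.4, 187.1])] mask [(0.76, [227.2, 182.0], 784), (0.69, [338.1, 275.4], 491), (0.44, [285.1, 222.5], 138), (0.15, [438.7, 283.1], 5215)]
terminal_block pin [(0.48, [285.0, 223.8])] mask [(0.57, [442.3, 283.4], 5255), (0.55, [285.9, 222.9], 190)]
```

```bash
python3 - <<'E'
import cv2
a=cv2.imread("pics/top0.png")[160:370,150:530]; cv2.imwrite("pics/topc.png",cv2.resize(a,None,fx=2.1,fy=2.1,interpolation=cv2.INTER_CUBIC))
a=cv2.imread("pics/scene0.png")[120:400,130:560]; cv2.imwrite("pics/scenec.png",cv2.resize(a,None,fx=1.85,fy=1.85,interpolation=cv2.INTER_CUBIC))
E
```

```text
(no output)
```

View pics/topc.png

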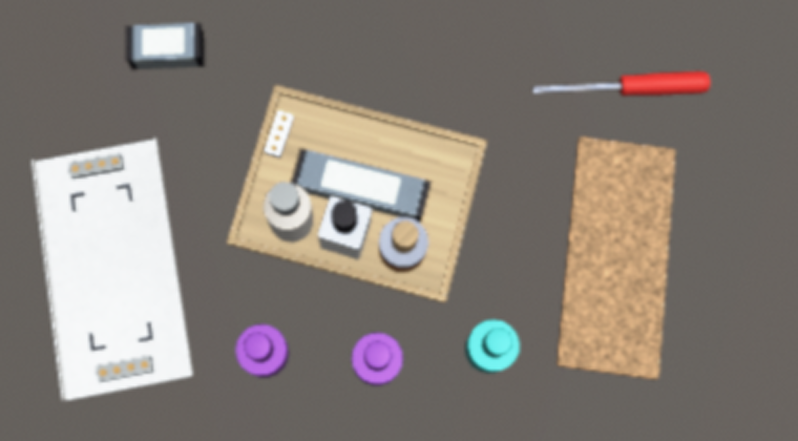

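View pics/scenec.png

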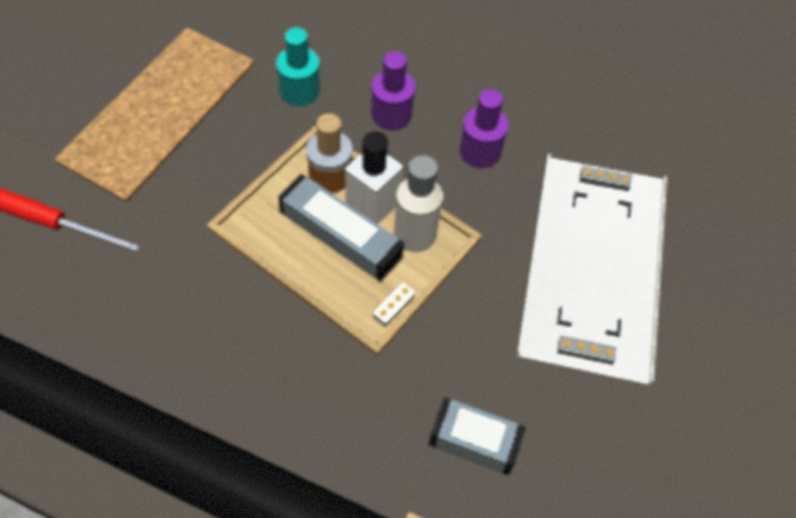

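```bash
cat > h.py <<'E'
from bench import *
import numpy as np, cv2
from scipy.optimize import minimize
S=4
cams={c:camera_params(c) for c in("scene","top")}
def proj(c,X):
    p=cams[c]; f=240/np.tan(np.radians(p["vfov"]/2)); q=np.asarray(X)@np.array(p["R"]).T+p["t"]
    return np.c_[f*q[:,0]/q[:,2]+p["cx"], f*q[:,1]/q[:,2]+p["cy"]]
a=np.linspace(0,2*np.pi,40)
def cyl(d0,d1,z0,z1): return np.vstack([np.c_[d/2*np.cos(a),d/2*np.sin(a),0*a+z] for d,z in((d0,z0),(d1,z1))])
def box(x,y,z0,z1): return np.array([[i*x/2,j*y/2,z] for i in(-1,1) for j in(-1,1) for z in(z0,z1)])
M=dict(bottle=[cyl(50,50,0,80),cyl(50,28,80,92),cyl(28,30,92,98),cyl(30,30,98,130)],
 tin=[box(46,46,0,76),cyl(28,28,76,122)],brush_pot=[cyl(53,53,0,56),cyl(28,28,56,102)],
 driver=[box(150,42,0,34)],stock_tray=[box(190,250,0,14)],cork_board=[box(260,110,0,10)],
 gear_tray=[np.vstack([box(270,140,0,4),box(270,140,0,12)])],terminal_block=[box(50,18,0,14)],short_driver=[box(85,42,0,34)])
def render(c,name,p):
    im=np.zeros((480*S,640*S),np.uint8); t=np.radians(p[3]); R=np.array([[np.cos(t),-np.sin(t),0],[np.sin(t),np.cos(t),0],[0,0,1]])
    for P in M[name]:
        q=(proj(c,P@R.T+p[:3])+.5)*S
        cv2.fillConvexPoly(im,cv2.convexHull(q.astype(np.float32)).round().astype(np.int32),1)
    return im
def mask(c,name,uv):
    m=[d for d in masks_of(c,name)]
    m=[d for d in m if np.hypot(*(np.array(d["at"])-uv))<14]
    return m[0]["pixels"].astype(np.uint8) if m else None
def fit(name,p0,ms,ign={},free=(0,1,2,3)):
    """ms: camera->mask, ign: camera->pixels not to be counted"""
    p0=np.array(p0,float); free=list(free); sc=np.array([1,1,1,1.])[free]
    big={c:cv2.resize(m,None,fx=S,fy=S,interpolation=cv2.INTER_LINEAR if 0 else cv2.INTER_NEAREST) for c,m in ms.items() if m is not None}
    ok={c:(cv2.resize(ign[c],None,fx=S,fy=S,interpolation=cv2.INTER_NEAREST)==0) if c in ign else True for c in big}
    def cost(v):
        p=p0.copy(); p[free]=v; e=0
        for c,m in big.items():
            r=render(c,name,p); u=((r|m)*ok[c]).sum(); i=((r&m)*ok[c]).sum(); e+=1-i/max(u,1)
        return e/len(big)
    n=len(free); sim=np.vstack([p0[free]]+[p0[free]+np.eye(n)[k]*6 for k in range(n)])
    r=minimize(cost,p0[free],method="Nelder-Mead",options=dict(initial_simplex=sim,xatol=.1,fatol=1e-4,maxiter=160))
    p=p0.copy(); p[free]=r.x; return p,r.fun
def backproj(c,uv,z):
    p=cams[c]; f=240/np.tan(np.radians(p["vfov"]/2)); R=np.array(p["R"]); d=R.T@[(uv[0]-p["cx"])/f,(uv[1]-p["cy"])/f,1]; o=-R.T@p["t"]
    return o+d*(z-o[2])/d[2]
E
cat > m1.py <<'E'
from h import *
import pickle
for c in cams: snapshot(c)
top=dict(bottle=(284.5,260),tin=(313.8,271),brush_pot=(337.4,278),driver=(320,247.5),stock_tray=(322,245),cork_board=(440.6,283),gear_tray=(202.6,288),terminal_block=(285,223),short_driver=(229,184))
z0=dict(bottle=6,tin=6,brush_pot=6,driver=6,terminal_block=6)
sce=dict(bottle=(353,230),tin=(333,214),brush_pot=(309,203),driver=(317,246),stock_tray=(310,255),cork_board=(213,182),gear_tray=(452,266),terminal_block=(342,282),short_driver=(388,357))
ms={n:{"top":mask("top",n,top[n]),"scene":mask("scene",n,sce[n])} for n in top}
pickle.dump(ms,open("ms.pkl","wb"))
yaw0=dict(stock_tray=-14,driver=76,tin=-14,cork_board=-4,gear_tray=7,terminal_block=-14,short_driver=90)
res={}
for n in top:
    if n=="stock_tray": continue
    ign={}
    for c in cams:
        g=np.zeros((480,640),np.uint8)
        if n in("bottle","tin","brush_pot","driver"):
            for o in("bottle","tin","brush_pot","driver"):
                if o!=n and ms[o][c] is not None: g|=ms[o][c]
            if ms[n][c] is not None: g&=1-ms[n][c]
        ign[c]=g
    b=backproj("top",top[n],z0.get(n,0)+(50 if n in("bottle","tin","brush_pot") else 15))
    p0=[b[0],b[1],z0.get(n,0),yaw0.get(n,0)]
    fr=(0,1,2) if n in("bottle","brush_pot") else (0,1,2,3)
    p,e=fit(n,p0,ms[n],ign,fr); p0[:]=p; p0[2]=z0.get(n,0); q,e2=fit(n,p0,ms[n],ign,(0,1) if len(fr)==3 else (0,1,3))
    res[n]=q; print(n,[m is not None for m in ms[n].values()],"free",p.round(1),round(e,3),"zfix",q.round(1),round(e2,3))
# tray corners seen in the crops
cr=np.array([(277,86),(487,141),(445,300),(228,243)])/2.1+(150,160)
w=np.array([backproj("top",u-.25,14) for u in cr]); print("tray top c",w.mean(0).round(1),w.round(0).tolist())
cs=np.array([(313,127),(208,224),(378,352),(481,236)])/1.85+(130,120)
w=np.array([backproj("scene",u-.25,14) for u in cs]); print("tray scene c",w.mean(0).round(1),w.round(0).tolist())
br=np.array([(72,196),(130,186),(92,348),(152,337)])/2.1+(150,160)
w=np.array([backproj("top",u-.25,10) for u in br]); print("bay top",w.mean(0).round(1),w.round(0).tolist())
br=np.array([(575,197),(631,206),(559,322),(619,333)])/1.85+(130,120)
w=np.array([backproj("scene",u-.25,10) for u in br]); print("bay scene",w.mean(0).round(1),w.round(0).tolist())
pickle.dump(res,open("res.pkl","wb"))
E
python3 m1.py
```

```text
bottle [True, True] free [541.3  88.3   6.6   0. ] 0.074 zfix [541.   88.2   6.    0. ] 0.073
tin [True, True] free [526.9  27.9   6.1 -17.3] 0.063 zfix [526.9  27.9   6.  -17.3] 0.063
brush_pot [True, True] free [510.7 -34.9   3.9   0. ] 0.098 zfix [510.8 -34.9   6.    0. ] 0.102
driver [False, True] free [580.3  10.7   8.8  76.5] 0.041 zfix [578.7  10.    6.   76.9] 0.038
cork_board [True, True] free [ 510.4 -272.3    5.2   -6.6] 0.038 zfix [ 509.2 -274.7    0.    -6.8] 0.035
gear_tray [True, True] free [486.  287.5  -4.8  11.6] 0.032 zfix [486.7 286.6   0.   11.5] 0.036
terminal_block [True, True] free [638.4 105.5  10.3 -16.4] 0.142 zfix [638.2 106.    6.  -15.8] 0.179
short_driver [True, True] free [7.408e+02 2.390e+02 5.000e-01 9.390e+01] 0.055 zfix [740.9 239.1   0.   93.9] 0.056
tray top c [574.3  13.6  14. ] [[695.0, 110.0, 14.0], [635.0, -130.0, 14.0], [454.0, -83.0, 14.0], [512.0, 157.0, 14.0]]
tray scene c [576.8  14.2  14. ] [[457.0, -85.0, 14.0], [636.0, -129.0, 14.0], [698.0, 112.0, 14.0], [516.0, 158.0, 14.0]]
bay top [485.3 285.3  10. ] [[563.0, 335.0, 10.0], [576.0, 271.0, 10.0], [395.0, 300.0, 10.0], [408.0, 236.0, 10.0]]
bay scene [489.8 286.8  10. ] [[415.0, 238.0, 10.0], [399.0, 301.0, 10.0], [580.0, 273.0, 10.0], [565.0, 335.0, 10.0]]
```

```bash
cat > plan.py <<'E'
# usage: python3 plan.py x,y,z,yaw [more waypoints]: numbers of one call from the commanded pose; 'set' stores the last (rounded) one
import sys,json,numpy as np
s=json.load(open("cmd.json")) if __import__("os").path.exists("cmd.json") else [241.78,549.13,231.29,156.234]
def run(arg):
    global s
    x,y,z,w=s; t=np.radians(w); out=[]
    A=np.array([[np.cos(t),np.sin(t),0],[np.sin(t),-np.cos(t),0],[0,0,-1]])
    for wp in arg.split("/"):
        g=np.array([float(v) for v in wp.split(",")]); yaw=g[3] if len(g)>3 else w
        dp=(A.T@(g[:3]-s[:3])/200).round(3); an=round(-(yaw-w)/180,3)
        end=[*(np.array(s[:3])+A@dp*200).round(2).tolist(),round(w-an*180,3)]
        out.append(end); print("dp",dp.tolist(),"ang",an, "OVER" if abs(dp).max()>1 else "","->",end)
    s=out[-1]; print("--")
for a in sys.argv[1:]: run(a)
json.dump(s,open("cmd.json","w"))
E
rm -f cmd.json; python3 plan.py 353,306,231,76 460,110,231 511,-35,231/511,-35,90/511,-35,69
```

```text
dp [-0.999, -0.888, 0.001] ang 0.446  -> [353.06, 306.07, 231.09, np.float64(75.954)]
--
dp [-0.821, 0.757, 0.0] ang -0.0  -> [460.08, 110.03, 231.09, np.float64(75.954)]
--
dp [-0.642, 0.423, 0.0] ang -0.0  -> [510.99, -35.06, 231.09, np.float64(75.954)]
dp [-0.642, 0.423, 0.705] ang -0.0  -> [510.99, -35.06, 90.09, np.float64(75.954)]
dp [-0.642, 0.423, 0.81] ang -0.0  -> [510.99, -35.06, 69.09, np.float64(75.954)]
--
```

>>> step_arm(targets=[{"dp":[-0.999,-0.888,0.001],"angular":[0,0,0.446],"fingers":0},{"dp":[-0.999,-0.888,0.001],"angular":[0,0,0.446],"fingers":0},{"dp":[-0.999,-0.888,0.001],"angular":[0,0,0.446],"fingers":0},{"dp":[-0.999,-0.888,0.001],"angular":[0,0,0.446],"fingers":0},{"dp":[-0.999,-0.888,0.001],"angular":[0,0,0.446],"fingers":0},{"dp":[-0.999,-0.888,0.001],"angular":[0,0,0.446],"fingers":0},{"dp":[-0.999,-0.888,0.001],"angular":[0,0,0.446],"fingers":0},{"dp":[-0.999,-0.888,0.001],"angular":[0,0,0.446],"fingers":0}], newtons=40)

```text
time: 3.9
tool_pos: [353.2, 305.9, 231.3]
tcp_rot: [180.0, -0.0, 75.7]
ft_force: [0.1, -0.4, -0.8]
finger_gap: 85.5
grip_force: 0.0
```

>>> step_arm(targets=[{"dp":[-0.821,0.757,0],"angular":[0,0,0],"fingers":0},{"dp":[-0.821,0.757,0],"angular":[0,0,0],"fingers":0},{"dp":[-0.821,0.757,0],"angular":[0,0,0],"fingers":0},{"dp":[-0.821,0.757,0],"angular":[0,0,0],"fingers":0},{"dp":[-0.821,0.757,0],"angular":[0,0,0],"fingers":0},{"dp":[-0.821,0.757,0],"angular":[0,0,0],"fingers":0},{"dp":[-0.821,0.757,0],"angular":[0,0,0],"fingers":0},{"dp":[-0.821,0.757,0],"angular":[0,0,0],"fingers":0}])

```text
time: 4.9
tool_pos: [459.8, 111.0, 231.2]
tcp_rot: [180.0, -0.0, 76.1]
ft_force: [-0.4, 1.2, 0.4]
finger_gap: 85.5
grip_force: 0.0
```

>>> step_arm(targets=[{"dp":[-0.642,0.423,0],"angular":[0,0,0],"fingers":0},{"dp":[-0.642,0.423,0],"angular":[0,0,0],"fingers":0},{"dp":[-0.642,0.423,0],"angular":[0,0,0],"fingers":0},{"dp":[-0.642,0.423,0],"angular":[0,0,0],"fingers":0},{"dp":[-0.642,0.423,0.4],"angular":[0,0,0],"fingers":0},{"dp":[-0.642,0.423,0.6],"angular":[0,0,0],"fingers":0},{"dp":[-0.642,0.423,0.75],"angular":[0,0,0],"fingers":0},{"dp":[-0.642,0.423,0.81],"angular":[0,0,0],"fingers":0}])

```text
time: 5.9
tool_pos: [509.2, -33.4, 66.9]
tcp_rot: [-179.8, -0.0, 76.0]
ft_force: [0.6, 0.7, 0.6]
finger_gap: 85.5
grip_force: 0.0
```

>>> step_arm(targets=[{"dp":[0,0,0],"angular":[0,0,0],"fingers":0},{"dp":[0,0,0],"angular":[0,0,0],"fingers":0.3},{"dp":[0,0,0],"angular":[0,0,0],"fingers":0.5},{"dp":[0,0,0],"angular":[0,0,0],"fingers":0.6},{"dp":[0,0,0],"angular":[0,0,0],"fingers":0.7},{"dp":[0,0,0],"angular":[0,0,0],"fingers":1},{"dp":[0,0,0],"angular":[0,0,0],"fingers":1},{"dp":[0,0,0],"angular":[0,0,0],"fingers":1}])

```text
time: 6.9
tool_pos: [511.5, -35.2, 69.7]
tcp_rot: [179.9, -0.0, 75.9]
ft_force: [-0.9, 1.0, 5.5]
finger_gap: 27.3
grip_force: 39.0
```

```bash
python3 - <<'E'
from bench import *
s=sense();print(s["tool_pos"],s["finger_gap"],s["grip_force"],s["ft_force"])
E
python3 plan.py 511,-35,190/530,-92,190 594,-284,190/594,-284,85/594,-284,74
```

```text
[511.45080626 -35.16434797  69.73131281] 27.294104751910307 39.034783244132996 [-0.89976635  1.0285734   5.45109198]
dp [0.0, -0.0, -0.605] ang -0.0  -> [510.99, -35.06, 190.09, 75.954]
dp [-0.253, 0.161, -0.605] ang -0.0  -> [529.95, -91.96, 190.09, 75.954]
--
dp [-0.854, 0.544, 0.0] ang -0.0  -> [594.04, -284.06, 190.09, 75.954]
dp [-0.854, 0.544, 0.525] ang -0.0  -> [594.04, -284.06, 85.09, 75.954]
dp [-0.854, 0.544, 0.58] ang -0.0  -> [594.04, -284.06, 74.09, 75.954]
--
```

>>> step_arm(targets=[{"dp":[0,0,-0.1],"angular":[0,0,0],"fingers":1},{"dp":[0,0,-0.25],"angular":[0,0,0],"fingers":1},{"dp":[0,0,-0.42],"angular":[0,0,0],"fingers":1},{"dp":[0,0,-0.55],"angular":[0,0,0],"fingers":1},{"dp":[-0.03,0.02,-0.605],"angular":[0,0,0],"fingers":1},{"dp":[-0.08,0.05,-0.605],"angular":[0,0,0],"fingers":1},{"dp":[-0.16,0.1,-0.605],"angular":[0,0,0],"fingers":1},{"dp":[-0.253,0.161,-0.605],"angular":[0,0,0],"fingers":1}])

```text
time: 7.9
tool_pos: [529.6, -93.4, 188.6]
tcp_rot: [-179.9, 0.0, 75.9]
ft_force: [0.3, -0.7, -2.1]
finger_gap: 27.1
grip_force: 39.8
```

>>> step_arm(targets=[{"dp":[-0.14,0.09,0],"angular":[0,0,0],"fingers":1},{"dp":[-0.3,0.19,0],"angular":[0,0,0],"fingers":1},{"dp":[-0.48,0.305,0],"angular":[0,0,0],"fingers":1},{"dp":[-0.65,0.414,0],"angular":[0,0,0],"fingers":1},{"dp":[-0.77,0.49,0.1],"angular":[0,0,0],"fingers":1},{"dp":[-0.854,0.544,0.27],"angular":[0,0,0],"fingers":1},{"dp":[-0.854,0.544,0.42],"angular":[0,0,0],"fingers":1},{"dp":[-0.854,0.544,0.51],"angular":[0,0,0],"fingers":1}])

```text
time: 8.9
tool_pos: [592.3, -284.9, 84.5]
tcp_rot: [-179.8, -0.1, 75.9]
ft_force: [-0.4, -0.3, -2.4]
finger_gap: 27.0
grip_force: 39.8
```

```bash
echo "[594.04,-284.06,88.09,75.954]" > cmd.json; python3 - <<'E'
from bench import *
s=sense();print(s["tool_pos"],s["finger_gap"],s["grip_force"],s["ft_force"])
E
python3 plan.py 594.04,-284.06,73.5 594,-284,185/560,-160,185 526.9,27.9,185/526.9,27.9,94
```

```text
[ 592.26851214 -284.90641784   84.46858079] 26.968098010329136 39.84138250350952 [-0.35062276 -0.25437519 -2.35250255]
dp [0.0, 0.0, 0.073] ang -0.0  -> [594.04, -284.06, 73.49, 75.954]
--
dp [0.0, -0.0, -0.558] ang -0.0  -> [594.04, -284.06, 185.09, 75.954]
dp [0.56, -0.316, -0.558] ang -0.0  -> [559.91, -160.07, 185.09, 75.954]
--
dp [0.872, -0.388, 0.0] ang -0.0  -> [526.96, 27.95, 185.09, 75.954]
dp [0.872, -0.388, 0.455] ang -0.0  -> [526.96, 27.95, 94.09, 75.954]
--
```

>>> step_arm(targets=[{"dp":[0,0,0.02],"angular":[0,0,0],"fingers":1},{"dp":[0,0,0.04],"angular":[0,0,0],"fingers":1},{"dp":[0,0,0.06],"angular":[0,0,0],"fingers":1},{"dp":[0,0,0.073],"angular":[0,0,0],"fingers":1},{"dp":[0,0,0.073],"angular":[0,0,0],"fingers":1},{"dp":[0,0,0.073],"angular":[0,0,0],"fingers":1},{"dp":[0,0,0.073],"angular":[0,0,0],"fingers":0.3},{"dp":[0,0,0.073],"angular":[0,0,0],"fingers":0.2}])

```text
time: 9.9
tool_pos: [594.3, -284.2, 74.0]
tcp_rot: [180.0, 0.0, 76.0]
ft_force: [-0.5, 0.1, 0.4]
finger_gap: 62.4
grip_force: 0.0
```

>>> step_arm(targets=[{"dp":[0,0,0],"angular":[0,0,0],"fingers":0.2},{"dp":[0,0,-0.03],"angular":[0,0,0],"fingers":0.2},{"dp":[0,0,-0.2],"angular":[0,0,0],"fingers":0.2},{"dp":[0,0,-0.4],"angular":[0,0,0],"fingers":0.1},{"dp":[0,0,-0.558],"angular":[0,0,0],"fingers":0},{"dp":[0.2,-0.113,-0.558],"angular":[0,0,0],"fingers":0},{"dp":[0.4,-0.226,-0.558],"angular":[0,0,0],"fingers":0},{"dp":[0.56,-0.316,-0.558],"angular":[0,0,0],"fingers":0}])

```text
time: 10.9
tool_pos: [559.5, -158.7, 185.8]
tcp_rot: [180.0, -0.0, 76.0]
ft_force: [-0.2, -0.1, -0.0]
finger_gap: 85.4
grip_force: 0.0
```

>>> step_arm(targets=[{"dp":[0.872,-0.388,0],"angular":[0,0,0],"fingers":0},{"dp":[0.872,-0.388,0],"angular":[0,0,0],"fingers":0},{"dp":[0.872,-0.388,0],"angular":[0,0,0],"fingers":0},{"dp":[0.872,-0.388,0],"angular":[0,0,0],"fingers":0},{"dp":[0.872,-0.388,0],"angular":[0,0,0],"fingers":0},{"dp":[0.872,-0.388,0.2],"angular":[0,0,0],"fingers":0},{"dp":[0.872,-0.388,0.37],"angular":[0,0,0],"fingers":0},{"dp":[0.872,-0.388,0.455],"angular":[0,0,0],"fingers":0}])

```text
time: 11.9
tool_pos: [526.0, 26.3, 92.1]
tcp_rot: [-179.8, 0.1, 75.8]
ft_force: [-0.3, -0.6, 0.4]
finger_gap: 85.5
grip_force: 0.0
```

```bash
python3 - <<'E'
from h import *
s=sense();print(s["tool_pos"],s["finger_gap"],s["ft_force"])
im=snapshot("scene"); cv2.imwrite("pics/s2.png",cv2.resize(im[60:320,130:530],None,fx=2,fy=2))
E
python3 plan.py 527,28,215/523,-42,215 509.5,-274,215/509.5,-274,108
```

```text
[526.03851628  26.34836741  92.08166737] 85.45831822685054 [-0.31276984 -0.6295491   0.43970763]
dp [0.0, 0.0, -0.605] ang -0.0  -> [526.96, 27.95, 215.09, 75.954]
dp [-0.344, 0.066, -0.605] ang -0.0  -> [523.07, -42.0, 215.09, 75.954]
--
dp [-1.142, 0.216, 0.0] ang -0.0 OVER -> [509.55, -274.06, 215.09, 75.954]
dp [-1.142, 0.216, 0.535] ang -0.0 OVER -> [509.55, -274.06, 108.09, 75.954]
--
```

View pics/s2.png

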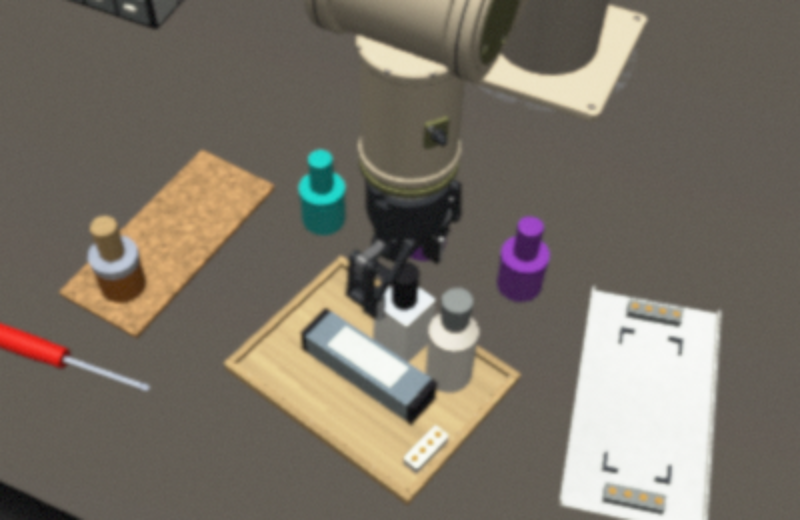

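```bash
echo "[526.96,27.95,94.09,75.954]">cmd.json; python3 plan.py 527,28,184/520,-80,184 509.5,-274,184/509.5,-274,111 509.55,-274.06,98.5 509.5,-274,210/518,-130,210 541,88,210/541,88,104
```

```text
dp [0.0, 0.0, -0.45] ang -0.0  -> [526.96, 27.95, 184.09, 75.954]
dp [-0.532, 0.097, -0.45] ang -0.0  -> [519.96, -79.98, 184.09, 75.954]
--
dp [-0.954, 0.185, 0.0] ang -0.0  -> [509.55, -274.06, 184.09, 75.954]
dp [-0.954, 0.185, 0.365] ang -0.0  -> [509.55, -274.06, 111.09, 75.954]
--
dp [0.0, 0.0, 0.063] ang -0.0  -> [509.55, -274.06, 98.49, 75.954]
--
dp [0.0, -0.0, -0.558] ang -0.0  -> [509.55, -274.06, 210.09, 75.954]
dp [0.709, -0.134, -0.558] ang -0.0  -> [517.97, -130.0, 210.09, 75.954]
--
dp [1.085, -0.153, 0.0] ang -0.0 OVER -> [540.95, 87.94, 210.09, 75.954]
dp [1.085, -0.153, 0.53] ang -0.0 OVER -> [540.95, 87.94, 104.09, 75.954]
--
```

>>> step_arm(targets=[{"dp":[0,0,0],"angular":[0,0,0],"fingers":0},{"dp":[0,0,0],"angular":[0,0,0],"fingers":0.3},{"dp":[0,0,0],"angular":[0,0,0],"fingers":0.5},{"dp":[0,0,0],"angular":[0,0,0],"fingers":0.6},{"dp":[0,0,0],"angular":[0,0,0],"fingers":0.7},{"dp":[0,0,0],"angular":[0,0,0],"fingers":1},{"dp":[0,0,0],"angular":[0,0,0],"fingers":1},{"dp":[0,0,0],"angular":[0,0,0],"fingers":1}])

```text
time: 12.95
tool_pos: [527.1, 28.1, 94.7]
tcp_rot: [180.0, -0.0, 76.0]
ft_force: [-2.6, 0.5, 5.6]
finger_gap: 26.9
grip_force: 39.2
```

>>> step_arm(targets=[{"dp":[0,0,-0.1],"angular":[0,0,0],"fingers":1},{"dp":[0,0,-0.25],"angular":[0,0,0],"fingers":1},{"dp":[0,0,-0.4],"angular":[0,0,0],"fingers":1},{"dp":[-0.03,0.005,-0.45],"angular":[0,0,0],"fingers":1},{"dp":[-0.1,0.018,-0.45],"angular":[0,0,0],"fingers":1},{"dp":[-0.22,0.04,-0.45],"angular":[0,0,0],"fingers":1},{"dp":[-0.37,0.067,-0.45],"angular":[0,0,0],"fingers":1},{"dp":[-0.532,0.097,-0.45],"angular":[0,0,0],"fingers":1}])

```text
time: 13.95
tool_pos: [518.5, -81.4, 181.8]
tcp_rot: [-179.8, 0.0, 76.0]
ft_force: [0.8, 0.0, -2.1]
finger_gap: 26.6
grip_force: 40.0
```

>>> step_arm(targets=[{"dp":[-0.18,0.035,0],"angular":[0,0,0],"fingers":1},{"dp":[-0.36,0.07,0],"angular":[0,0,0],"fingers":1},{"dp":[-0.54,0.105,0],"angular":[0,0,0],"fingers":1},{"dp":[-0.72,0.14,0],"angular":[0,0,0],"fingers":1},{"dp":[-0.87,0.17,0.02],"angular":[0,0,0],"fingers":1},{"dp":[-0.954,0.185,0.12],"angular":[0,0,0],"fingers":1},{"dp":[-0.954,0.185,0.26],"angular":[0,0,0],"fingers":1},{"dp":[-0.954,0.185,0.365],"angular":[0,0,0],"fingers":1}])

```text
time: 14.95
tool_pos: [507.5, -273.3, 106.8]
tcp_rot: [-179.7, -0.1, 75.9]
ft_force: [0.4, 0.3, -2.8]
finger_gap: 26.6
grip_force: 40.0
```

>>> step_arm(targets=[{"dp":[0,0,0.0],"angular":[0,0,0],"fingers":1},{"dp":[0,0,0.03],"angular":[0,0,0],"fingers":1},{"dp":[0,0,0.05],"angular":[0,0,0],"fingers":1},{"dp":[0,0,0.063],"angular":[0,0,0],"fingers":1},{"dp":[0,0,0.063],"angular":[0,0,0],"fingers":1},{"dp":[0,0,0.063],"angular":[0,0,0],"fingers":1},{"dp":[0,0,0.063],"angular":[0,0,0],"fingers":0.3},{"dp":[0,0,0.063],"angular":[0,0,0],"fingers":0.2}])

```text
time: 15.95
tool_pos: [509.8, -274.3, 98.9]
tcp_rot: [180.0, 0.0, 75.9]
ft_force: [-1.1, -1.0, -0.4]
finger_gap: 62.3
grip_force: 0.0
```

>>> step_arm(targets=[{"dp":[0,0,0],"angular":[0,0,0],"fingers":0.2},{"dp":[0,0,-0.03],"angular":[0,0,0],"fingers":0.2},{"dp":[0,0,-0.2],"angular":[0,0,0],"fingers":0.2},{"dp":[0,0,-0.4],"angular":[0,0,0],"fingers":0.1},{"dp":[0,0,-0.558],"angular":[0,0,0],"fingers":0},{"dp":[0.3,-0.055,-0.558],"angular":[0,0,0],"fingers":0},{"dp":[0.6,-0.11,-0.558],"angular":[0,0,0],"fingers":0},{"dp":[0.82,-0.152,-0.558],"angular":[0,0,0],"fingers":0}])

```text
time: 16.95
tool_pos: [519.9, -105.5, 210.9]
tcp_rot: [179.9, -0.0, 76.0]
ft_force: [-0.1, 0.8, -0.5]
finger_gap: 85.4
grip_force: 0.0
```

```bash
echo "[509.55,-274.06,98.49,75.954]">cmd.json; python3 - <<'E'
import json,numpy as np
s=json.load(open("cmd.json"));t=np.radians(s[3]);A=np.array([[np.cos(t),np.sin(t),0],[np.sin(t),-np.cos(t),0],[0,0,-1]])
s[:3]=(np.array(s[:3])+A@[164,-30.4,-111.6]).tolist();print(s);json.dump(s,open("cmd.json","w"))
E
python3 plan.py 541,88,210/541,88,104 541,88,224/525,30,224 460,-160,224 425,-264,224/425,-264,121 425,-264,108.5
```

```text
[519.861858563422, -107.5853005019442, 210.08999999999997, 75.954]
dp [0.974, -0.135, 0.0] ang -0.0  -> [540.95, 87.94, 210.09, 75.954]
dp [0.974, -0.135, 0.53] ang -0.0  -> [540.95, 87.94, 104.09, 75.954]
--
dp [0.0, 0.0, -0.6] ang -0.0  -> [540.95, 87.94, 224.09, 75.954]
dp [-0.3, -0.007, -0.6] ang -0.0  -> [525.03, 30.07, 224.09, 75.954]
--
dp [-1.001, -0.085, 0.0] ang -0.0 OVER -> [459.95, -160.02, 224.09, 75.954]
--
dp [-0.547, -0.043, 0.0] ang -0.0  -> [425.06, -264.06, 224.09, 75.954]
dp [-0.547, -0.043, 0.515] ang -0.0  -> [425.06, -264.06, 121.09, 75.954]
--
dp [0.0, -0.0, 0.063] ang -0.0  -> [425.06, -264.06, 108.49, 75.954]
--
```

>>> step_arm(targets=[{"dp":[0.974,-0.135,0],"angular":[0,0,0],"fingers":0},{"dp":[0.974,-0.135,0],"angular":[0,0,0],"fingers":0},{"dp":[0.974,-0.135,0],"angular":[0,0,0],"fingers":0},{"dp":[0.974,-0.135,0],"angular":[0,0,0],"fingers":0},{"dp":[0.974,-0.135,0.0],"angular":[0,0,0],"fingers":0},{"dp":[0.974,-0.135,0.2],"angular":[0,0,0],"fingers":0},{"dp":[0.974,-0.135,0.42],"angular":[0,0,0],"fingers":0},{"dp":[0.974,-0.135,0.53],"angular":[0,0,0],"fingers":0}])

```text
time: 17.95
tool_pos: [539.4, 85.6, 101.4]
tcp_rot: [-179.8, 0.1, 75.8]
ft_force: [-1.3, -0.3, -0.1]
finger_gap: 85.2
grip_force: 0.0
```

>>> step_arm(targets=[{"dp":[0,0,0],"angular":[0,0,0],"fingers":0},{"dp":[0,0,0],"angular":[0,0,0],"fingers":0.3},{"dp":[0,0,0],"angular":[0,0,0],"fingers":0.5},{"dp":[0,0,0],"angular":[0,0,0],"fingers":0.6},{"dp":[0,0,0],"angular":[0,0,0],"fingers":0.7},{"dp":[0,0,0],"angular":[0,0,0],"fingers":1},{"dp":[0,0,0],"angular":[0,0,0],"fingers":1},{"dp":[0,0,0],"angular":[0,0,0],"fingers":1}])

```text
time: 18.95
tool_pos: [541.6, 88.1, 105.2]
tcp_rot: [179.9, -0.0, 76.0]
ft_force: [-1.1, 0.5, 6.2]
finger_gap: 28.8
grip_force: 39.2
```

```bash
echo "[540.95,87.94,104.09,75.954]">cmd.json; 
python3 plan.py 541,88,224/505,-20,224 450,-190,224/425,-264,224 425,-264,224/425,-264,124 425,-264,108.5
```

```text
dp [0.0, 0.0, -0.6] ang -0.0  -> [540.95, 87.94, 224.09, 75.954]
dp [-0.567, -0.043, -0.6] ang -0.0  -> [505.08, -19.98, 224.09, 75.954]
--
dp [-0.892, -0.061, 0.0] ang -0.0  -> [449.95, -190.09, 224.09, 75.954]
dp [-1.281, -0.092, 0.0] ang -0.0 OVER -> [425.05, -264.05, 224.09, 75.954]
--
dp [0.0, -0.0, 0.0] ang -0.0  -> [425.05, -264.05, 224.09, 75.954]
dp [0.0, -0.0, 0.5] ang -0.0  -> [425.05, -264.05, 124.09, 75.954]
--
dp [0.0, -0.0, 0.078] ang -0.0  -> [425.05, -264.05, 108.49, 75.954]
--
```

>>> step_arm(targets=[{"dp":[0,0,-0.1],"angular":[0,0,0],"fingers":1},{"dp":[0,0,-0.25],"angular":[0,0,0],"fingers":1},{"dp":[0,0,-0.4],"angular":[0,0,0],"fingers":1},{"dp":[0,0,-0.53],"angular":[0,0,0],"fingers":1},{"dp":[-0.06,-0.004,-0.6],"angular":[0,0,0],"fingers":1},{"dp":[-0.19,-0.014,-0.6],"angular":[0,0,0],"fingers":1},{"dp":[-0.37,-0.028,-0.6],"angular":[0,0,0],"fingers":1},{"dp":[-0.567,-0.043,-0.6],"angular":[0,0,0],"fingers":1}])

```text
time: 19.95
tool_pos: [503.9, -21.2, 223.2]
tcp_rot: [-179.9, 0.0, 76.0]
ft_force: [-0.2, 0.3, -1.9]
finger_gap: 28.9
grip_force: 39.9
```

>>> step_arm(targets=[{"dp":[-0.16,-0.011,0],"angular":[0,0,0],"fingers":1},{"dp":[-0.3,-0.021,0],"angular":[0,0,0],"fingers":1},{"dp":[-0.42,-0.029,0],"angular":[0,0,0],"fingers":1},{"dp":[-0.53,-0.037,0],"angular":[0,0,0],"fingers":1},{"dp":[-0.63,-0.043,0],"angular":[0,0,0],"fingers":1},{"dp":[-0.72,-0.05,0],"angular":[0,0,0],"fingers":1},{"dp":[-0.81,-0.056,0],"angular":[0,0,0],"fingers":1},{"dp":[-0.892,-0.061,0],"angular":[0,0,0],"fingers":1}])

```text
time: 20.95
tool_pos: [449.5, -191.1, 223.9]
tcp_rot: [-180.0, -0.0, 76.0]
ft_force: [-0.2, 0.1, -1.4]
finger_gap: 29.2
grip_force: 39.9
```

>>> step_arm(targets=[{"dp":[-0.11,-0.009,0],"angular":[0,0,0],"fingers":1},{"dp":[-0.23,-0.018,0],"angular":[0,0,0],"fingers":1},{"dp":[-0.33,-0.026,0.03],"angular":[0,0,0],"fingers":1},{"dp":[-0.389,-0.031,0.1],"angular":[0,0,0],"fingers":1},{"dp":[-0.389,-0.031,0.22],"angular":[0,0,0],"fingers":1},{"dp":[-0.389,-0.031,0.34],"angular":[0,0,0],"fingers":1},{"dp":[-0.389,-0.031,0.44],"angular":[0,0,0],"fingers":1},{"dp":[-0.389,-0.031,0.5],"angular":[0,0,0],"fingers":1}])

```text
time: 21.95
tool_pos: [424.2, -263.4, 122.1]
tcp_rot: [-179.9, -0.1, 76.0]
ft_force: [0.5, 1.5, -1.8]
finger_gap: 29.0
grip_force: 39.9
```

>>> step_arm(targets=[{"dp":[0,0,0.02],"angular":[0,0,0],"fingers":1},{"dp":[0,0,0.04],"angular":[0,0,0],"fingers":1},{"dp":[0,0,0.06],"angular":[0,0,0],"fingers":1},{"dp":[0,0,0.078],"angular":[0,0,0],"fingers":1},{"dp":[0,0,0.078],"angular":[0,0,0],"fingers":1},{"dp":[0,0,0.078],"angular":[0,0,0],"fingers":1},{"dp":[0,0,0.078],"angular":[0,0,0],"fingers":0.3},{"dp":[0,0,0.078],"angular":[0,0,0],"fingers":0.2}])

```text
time: 22.95
tool_pos: [424.9, -263.9, 108.3]
tcp_rot: [-180.0, -0.0, 76.0]
ft_force: [-1.0, 0.1, -0.8]
finger_gap: 64.1
grip_force: 0.0
```

```bash
python3 - <<'E'
from h import *
s=sense();print(s["tool_pos"],s["finger_gap"],s["ft_force"])
E
python3 plan.py 425,-264,224/470,-130,224
```

```text
[ 424.93177674 -263.86902389  108.26574238] 64.12783162121549 [-0.98320892  0.12239771 -0.75081081]
dp [0.0, -0.0, -0.578] ang -0.0  -> [425.05, -264.05, 224.09, 75.954]
dp [0.705, 0.055, -0.578] ang -0.0  -> [469.94, -129.94, 224.09, 75.954]
--
```

>>> step_arm(targets=[{"dp":[0,0,0],"angular":[0,0,0],"fingers":0.2},{"dp":[0,0,-0.03],"angular":[0,0,0],"fingers":0.2},{"dp":[0,0,-0.2],"angular":[0,0,0],"fingers":0.2},{"dp":[0,0,-0.4],"angular":[0,0,0],"fingers":0.1},{"dp":[0,0,-0.578],"angular":[0,0,0],"fingers":0},{"dp":[0.25,0.02,-0.578],"angular":[0,0,0],"fingers":0},{"dp":[0.5,0.04,-0.578],"angular":[0,0,0],"fingers":0},{"dp":[0.705,0.055,-0.578],"angular":[0,0,0],"fingers":0}])

```text
time: 23.95
tool_pos: [470.4, -128.4, 224.8]
tcp_rot: [179.9, -0.0, 76.0]
ft_force: [-0.7, -0.2, 0.2]
finger_gap: 85.7
grip_force: 0.0
```

```bash
cat > drv.py <<'E'
from h import *
import sys
p0=eval(sys.argv[1]); out=sys.argv[2]
ms={}
for c in cams:
    im=snapshot(c); cv2.imwrite(f"pics/{out}_{c}.png",cv2.resize(im[110:400,130:530],None,fx=2,fy=2))
    ms[c]=mask(c,"driver",proj(c,[p0[:3]+np.array([0,0,17])])[0]); print(c,None if ms[c] is None else ms[c].sum())
for cs in(("top",),("scene",),("top","scene")):
    m={c:ms[c] for c in cs if ms[c] is not None}
    if m: q,e=fit("driver",p0,m,{},(0,1,3)); print(cs,q.round(1),round(e,3))
q,e=fit("driver",p0,ms); print("free z",q.round(1),round(e,3))
E
python3 drv.py "np.array([579.,10,6,76.5])" d1
```

```text
scene 1775
top 1340
('top',) [579.4  12.5   6.   76.6] 0.041
('scene',) [579.6   9.8   6.   76.6] 0.036
('top', 'scene') [579.6  11.7   6.   76.8] 0.046
free z [579.3  11.2   5.1  76.4] 0.045
```

View pics/d1_scene.png

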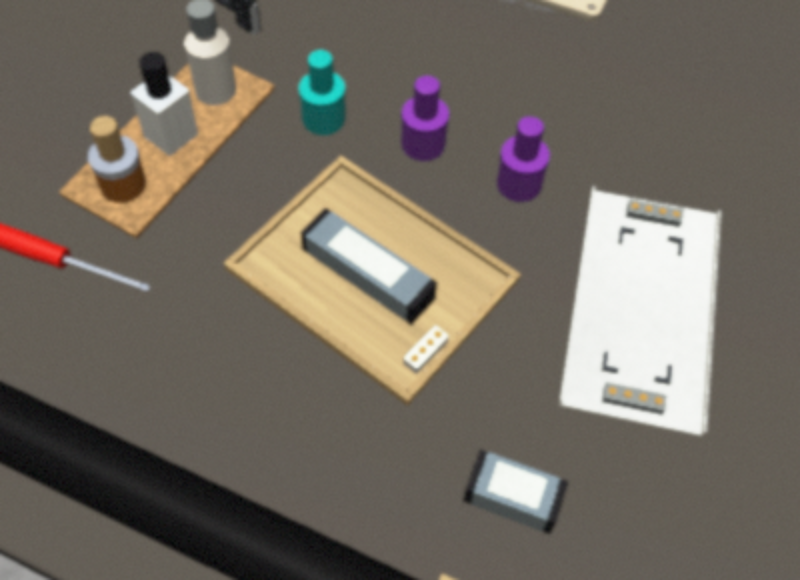

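```bash
python3 plan.py 579.5,11.2,224,76.6/579.5,11.2,100,76.6 579.5,11.2,11.5
```

```text
dp [0.818, 0.36, 0.0] ang -0.004  -> [579.49, 11.29, 224.09, np.float64(76.674)]
dp [0.818, 0.36, 0.62] ang -0.004  -> [579.49, 11.29, 100.09, np.float64(76.674)]
--
dp [-0.0, 0.0, 0.443] ang -0.0  -> [579.49, 11.29, 11.49, np.float64(76.674)]
--
```

>>> step_arm(targets=[{"dp":[0.818,0.36,0],"angular":[0,0,-0.004],"fingers":0},{"dp":[0.818,0.36,0],"angular":[0,0,-0.004],"fingers":0},{"dp":[0.818,0.36,0],"angular":[0,0,-0.004],"fingers":0},{"dp":[0.818,0.36,0.2],"angular":[0,0,-0.004],"fingers":0},{"dp":[0.818,0.36,0.4],"angular":[0,0,-0.004],"fingers":0},{"dp":[0.818,0.36,0.55],"angular":[0,0,-0.004],"fingers":0},{"dp":[0.818,0.36,0.62],"angular":[0,0,-0.004],"fingers":0},{"dp":[0.818,0.36,0.62],"angular":[0,0,-0.004],"fingers":0}])

```text
time: 25.15
tool_pos: [579.0, 10.4, 99.5]
tcp_rot: [-179.9, 0.0, 76.6]
ft_force: [-0.5, -0.0, 0.7]
finger_gap: 85.2
grip_force: 0.0
```

>>> step_arm(targets=[{"dp":[0,0,0.1],"angular":[0,0,0],"fingers":0},{"dp":[0,0,0.2],"angular":[0,0,0],"fingers":0},{"dp":[0,0,0.29],"angular":[0,0,0],"fingers":0},{"dp":[0,0,0.36],"angular":[0,0,0],"fingers":0},{"dp":[0,0,0.41],"angular":[0,0,0],"fingers":0},{"dp":[0,0,0.435],"angular":[0,0,0],"fingers":0},{"dp":[0,0,0.443],"angular":[0,0,0],"fingers":0},{"dp":[0,0,0.443],"angular":[0,0,0],"fingers":0}])

```text
time: 26.15
tool_pos: [579.9, 11.3, 12.0]
tcp_rot: [180.0, -0.0, 76.7]
ft_force: [-0.1, 0.7, -0.1]
finger_gap: 85.7
grip_force: 0.0
```

>>> step_arm(targets=[{"dp":[0,0,0],"angular":[0,0,0],"fingers":0.15},{"dp":[0,0,0],"angular":[0,0,0],"fingers":0.3},{"dp":[0,0,0],"angular":[0,0,0],"fingers":0.4},{"dp":[0,0,0],"angular":[0,0,0],"fingers":0.5},{"dp":[0,0,0],"angular":[0,0,0],"fingers":0.6},{"dp":[0,0,0],"angular":[0,0,0],"fingers":1},{"dp":[0,0,0],"angular":[0,0,0],"fingers":1},{"dp":[0,0,0],"angular":[0,0,0],"fingers":1}], newtons=70)

```text
time: 27.15
tool_pos: [579.6, 11.3, 11.8]
tcp_rot: [180.0, -0.0, 76.7]
ft_force: [-2.1, 0.1, 4.9]
finger_gap: 41.3
grip_force: 72.7
```

```bash
python3 plan.py 579.5,11.2,130/555,60,130 545,130,130,45 487.5,286.5,130,11.7/487.5,286.5,20,11.7 487.5,286.5,10.5
```

```text
dp [-0.0, 0.0, -0.593] ang -0.0  -> [579.49, 11.29, 130.09, 76.674]
dp [0.209, -0.175, -0.593] ang -0.0  -> [555.07, 60.03, 130.09, 76.674]
--
dp [0.329, -0.13, 0.0] ang 0.176  -> [544.94, 130.05, 130.09, np.float64(44.994)]
--
dp [0.35, -0.756, 0.0] ang 0.185  -> [487.54, 286.47, 130.09, np.float64(11.694)]
dp [0.35, -0.756, 0.55] ang 0.185  -> [487.54, 286.47, 20.09, np.float64(11.694)]
--
dp [-0.0, -0.0, 0.048] ang -0.0  -> [487.54, 286.47, 10.49, np.float64(11.694)]
--
```

>>> step_arm(targets=[{"dp":[0,0,-0.06],"angular":[0,0,0],"fingers":1},{"dp":[0,0,-0.16],"angular":[0,0,0],"fingers":1},{"dp":[0,0,-0.3],"angular":[0,0,0],"fingers":1},{"dp":[0,0,-0.43],"angular":[0,0,0],"fingers":1},{"dp":[0.02,-0.016,-0.54],"angular":[0,0,0],"fingers":1},{"dp":[0.06,-0.05,-0.593],"angular":[0,0,0],"fingers":1},{"dp":[0.13,-0.109,-0.593],"angular":[0,0,0],"fingers":1},{"dp":[0.209,-0.175,-0.593],"angular":[0,0,0],"fingers":1}])

```text
time: 28.15
tool_pos: [553.6, 61.3, 129.0]
tcp_rot: [-179.9, 0.0, 76.7]
ft_force: [-0.3, 0.5, -3.2]
finger_gap: 40.9
grip_force: 71.8
```

>>> step_arm(targets=[{"dp":[0.06,-0.023,0],"angular":[0,0,0.015],"fingers":1},{"dp":[0.11,-0.044,0],"angular":[0,0,0.035],"fingers":1},{"dp":[0.15,-0.06,0],"angular":[0,0,0.06],"fingers":1},{"dp":[0.19,-0.075,0],"angular":[0,0,0.085],"fingers":1},{"dp":[0.225,-0.09,0],"angular":[0,0,0.11],"fingers":1},{"dp":[0.26,-0.103,0],"angular":[0,0,0.135],"fingers":1},{"dp":[0.295,-0.117,0],"angular":[0,0,0.157],"fingers":1},{"dp":[0.329,-0.13,0],"angular":[0,0,0.176],"fingers":1}])

```text
time: 29.15
tool_pos: [543.2, 131.4, 128.6]
tcp_rot: [-179.9, 0.1, 44.9]
ft_force: [0.9, 0.5, -3.8]
finger_gap: 41.1
grip_force: 71.7
```

>>> step_arm(targets=[{"dp":[0.06,-0.13,0],"angular":[0,0,0.03],"fingers":1},{"dp":[0.13,-0.28,0],"angular":[0,0,0.07],"fingers":1},{"dp":[0.2,-0.43,0],"angular":[0,0,0.11],"fingers":1},{"dp":[0.265,-0.57,0],"angular":[0,0,0.145],"fingers":1},{"dp":[0.32,-0.69,0.06],"angular":[0,0,0.17],"fingers":1},{"dp":[0.35,-0.756,0.17],"angular":[0,0,0.185],"fingers":1},{"dp":[0.35,-0.756,0.3],"angular":[0,0,0.185],"fingers":1},{"dp":[0.35,-0.756,0.4],"angular":[0,0,0.185],"fingers":1}])

```text
time: 30.15
tool_pos: [485.2, 286.9, 47.6]
tcp_rot: [180.0, 0.2, 11.8]
ft_force: [0.4, 0.2, -3.8]
finger_gap: 40.9
grip_force: 71.9
```

```bash
python3 drv.py "np.array([487.,287,44,11.7])" d2; echo "[487.54,286.47,50.09,11.694]">cmd.json
```

```text
scene None
top NoneTraceback (most recent call last):
  File "drv.py", line 11, in <module>
    q,e=fit("driver",p0,ms); print("free z",q.round(1),round(e,3))
        ~~~^^^^^^^^^^^^^^^^
  File "h.py", line 37, in fit
    r=minimize(cost,p0[free],method="Nelder-Mead",options=dict(initial_simplex=sim,xatol=.1,fatol=1e-4,maxiter=160))
    res = _minimize_neldermead(fun, x0, args, callback, bounds=bounds,
                               **options)
    fsim[k] = func(sim[k])
              ~~~~^^^^^^^^
    fx = function(np.copy(x), *(wrapper_args + args))
  File "h.py", line 35, in cost
    return e/len(big)
           ~^~~~~~~~~
ZeroDivisionError: division by zero
```

View pics/d2_scene.png

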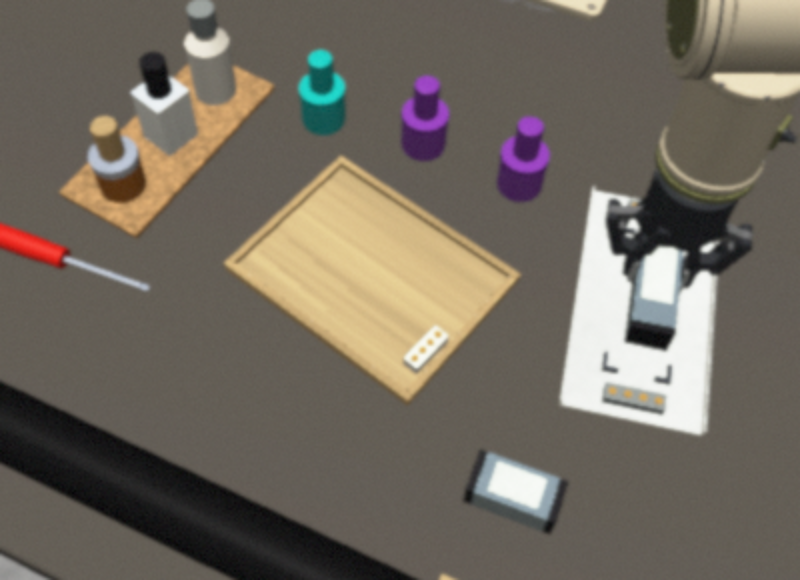

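>>> step_arm(targets=[{"dp":[0,0,0.03],"angular":[0,0,0],"fingers":1},{"dp":[0,0,0.07],"angular":[0,0,0],"fingers":1},{"dp":[0,0,0.11],"angular":[0,0,0],"fingers":1},{"dp":[0,0,0.145],"angular":[0,0,0],"fingers":1},{"dp":[0,0,0.17],"angular":[0,0,0],"fingers":1},{"dp":[0,0,0.19],"angular":[0,0,0],"fingers":1},{"dp":[0,0,0.198],"angular":[0,0,0],"fingers":1},{"dp":[0,0,0.2],"angular":[0,0,0],"fingers":1}])

```text
time: 31.35
tool_pos: [487.6, 286.6, 10.1]
tcp_rot: [-180.0, -0.0, 11.7]
ft_force: [0.4, -0.1, -3.9]
finger_gap: 40.6
grip_force: 71.7
```

>>> step_arm(targets=[{"dp":[0,0,0],"angular":[0,0,0],"fingers":1},{"dp":[0,0,0],"angular":[0,0,0],"fingers":0.35},{"dp":[0,0,0],"angular":[0,0,0],"fingers":0.2},{"dp":[0,0,0],"angular":[0,0,0],"fingers":0.15},{"dp":[0,0,-0.03],"angular":[0,0,0],"fingers":0.15},{"dp":[0,0,-0.15],"angular":[0,0,0],"fingers":0.15},{"dp":[0,0,-0.4],"angular":[0,0,0],"fingers":0.15},{"dp":[0,0,-0.7],"angular":[0,0,0],"fingers":0.1}])

```text
time: 32.35
tool_pos: [486.6, 286.0, 150.8]
tcp_rot: [180.0, 0.1, 11.7]
ft_force: [0.7, 0.2, -0.3]
finger_gap: 76.8
grip_force: 0.0
```

```bash
echo "[487.54,286.47,150.09,11.694]">cmd.json; python3 plan.py 470,120,224,75.954 430,-70,224 425.05,-264.05,224
```

```text
dp [-0.255, 0.797, -0.37] ang -0.357  -> [469.91, 120.04, 224.09, np.float64(75.954)]
--
dp [-0.97, 0.037, 0.0] ang -0.0  -> [430.0, -69.96, 224.09, np.float64(75.954)]
--
dp [-0.947, 0.212, 0.0] ang -0.0  -> [425.16, -263.99, 224.09, np.float64(75.954)]
--
```

>>> step_arm(targets=[{"dp":[-0.255,0.797,-0.37],"angular":[0,0,-0.357],"fingers":0},{"dp":[-0.255,0.797,-0.37],"angular":[0,0,-0.357],"fingers":0},{"dp":[-0.255,0.797,-0.37],"angular":[0,0,-0.357],"fingers":0},{"dp":[-0.255,0.797,-0.37],"angular":[0,0,-0.357],"fingers":0},{"dp":[-0.255,0.797,-0.37],"angular":[0,0,-0.357],"fingers":0},{"dp":[-0.255,0.797,-0.37],"angular":[0,0,-0.357],"fingers":0},{"dp":[-0.255,0.797,-0.37],"angular":[0,0,-0.357],"fingers":0},{"dp":[-0.255,0.797,-0.37],"angular":[0,0,-0.357],"fingers":0}])

```text
time: 33.35
tool_pos: [469.9, 120.1, 224.3]
tcp_rot: [180.0, -0.0, 75.8]
ft_force: [-0.5, -0.6, -0.3]
finger_gap: 85.4
grip_force: 0.0
```

>>> step_arm(targets=[{"dp":[-0.97,0.037,0],"angular":[0,0,0],"fingers":0},{"dp":[-0.97,0.037,0],"angular":[0,0,0],"fingers":0},{"dp":[-0.97,0.037,0],"angular":[0,0,0],"fingers":0},{"dp":[-0.97,0.037,0],"angular":[0,0,0],"fingers":0},{"dp":[-0.97,0.037,0],"angular":[0,0,0],"fingers":0},{"dp":[-0.97,0.037,0],"angular":[0,0,0],"fingers":0},{"dp":[-0.97,0.037,0],"angular":[0,0,0],"fingers":0},{"dp":[-0.97,0.037,0],"angular":[0,0,0],"fingers":0}])

```text
time: 34.35
tool_pos: [430.2, -69.0, 224.0]
tcp_rot: [-180.0, -0.0, 76.0]
ft_force: [-0.1, 0.2, 1.5]
finger_gap: 85.7
grip_force: 0.0
```

>>> step_arm(targets=[{"dp":[-0.947,0.212,0],"angular":[0,0,0],"fingers":0.2},{"dp":[-0.947,0.212,0],"angular":[0,0,0],"fingers":0.2},{"dp":[-0.947,0.212,0],"angular":[0,0,0],"fingers":0.2},{"dp":[-0.947,0.212,0],"angular":[0,0,0],"fingers":0.2},{"dp":[-0.947,0.212,0],"angular":[0,0,0],"fingers":0.2},{"dp":[-0.947,0.212,0],"angular":[0,0,0],"fingers":0.2},{"dp":[-0.947,0.212,0],"angular":[0,0,0],"fingers":0.2},{"dp":[-0.947,0.212,0],"angular":[0,0,0],"fingers":0.2}], newtons=40)

```text
time: 35.35
tool_pos: [425.5, -263.1, 224.3]
tcp_rot: [180.0, 0.0, 76.0]
ft_force: [0.3, -0.2, -0.9]
finger_gap: 68.3
grip_force: 0.0
```

```bash
python3 drv.py "np.array([487.,287,4,11.7])" d3; python3 plan.py 425.05,-264.05,108.1
```

```text
scene 1570
top 1419
('top',) [488.1 287.3   4.   11.4] 0.035
('scene',) [487.9 284.7   4.   11.8] 0.055
('top', 'scene') [488.2 286.4   4.   11.3] 0.065
free z [488.4 286.2   5.4  11.7] 0.064
dp [-0.0, -0.0, 0.58] ang -0.0  -> [425.16, -263.99, 108.09, 75.954]
--
```

View pics/d3_scene.png

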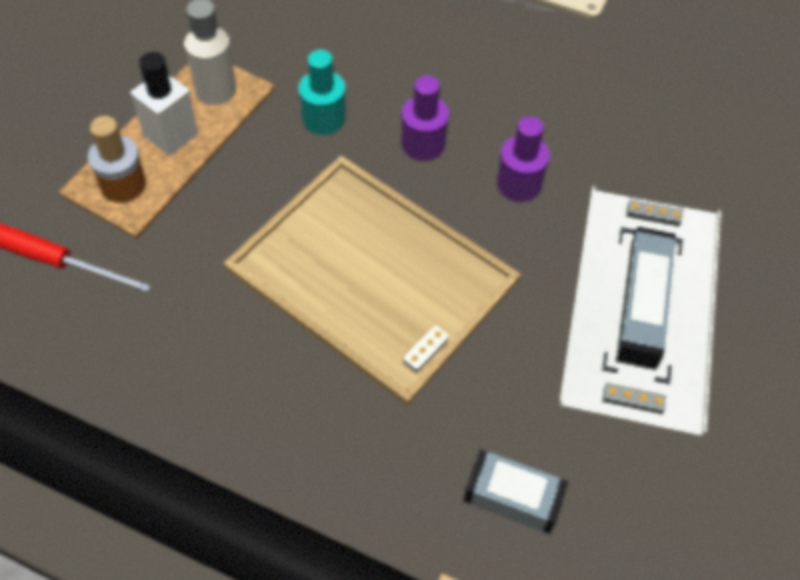

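>>> step_arm(targets=[{"dp":[0,0,0.15],"angular":[0,0,0],"fingers":0},{"dp":[0,0,0.3],"angular":[0,0,0],"fingers":0},{"dp":[0,0,0.43],"angular":[0,0,0],"fingers":0},{"dp":[0,0,0.53],"angular":[0,0,0],"fingers":0.2},{"dp":[0,0,0.57],"angular":[0,0,0],"fingers":0.2},{"dp":[0,0,0.58],"angular":[0,0,0],"fingers":0.2},{"dp":[0,0,0.58],"angular":[0,0,0],"fingers":0.2},{"dp":[0,0,0.58],"angular":[0,0,0],"fingers":0.2}])

```text
time: 36.55
tool_pos: [425.7, -264.4, 109.1]
tcp_rot: [179.9, 0.0, 76.0]
ft_force: [0.6, -0.6, -0.2]
finger_gap: 68.1
grip_force: 0.0
```

>>> step_arm(targets=[{"dp":[0,0,0],"angular":[0,0,0],"fingers":0.3},{"dp":[0,0,0],"angular":[0,0,0],"fingers":0.4},{"dp":[0,0,0],"angular":[0,0,0],"fingers":0.5},{"dp":[0,0,0],"angular":[0,0,0],"fingers":0.6},{"dp":[0,0,0],"angular":[0,0,0],"fingers":0.7},{"dp":[0,0,0],"angular":[0,0,0],"fingers":1},{"dp":[0,0,0],"angular":[0,0,0],"fingers":1},{"dp":[0,0,0],"angular":[0,0,0],"fingers":1}])

```text
time: 37.55
tool_pos: [425.2, -264.0, 108.2]
tcp_rot: [180.0, 0.0, 76.0]
ft_force: [-1.0, 1.0, 2.4]
finger_gap: 29.2
grip_force: 39.7
```

```bash
python3 plan.py 425.1,-264,226/450,-190,226 505,-20,226 541.05,87.95,226/541.05,87.95,124 541,88,104.4 540.9,88,220/535,40,220
```

```text
dp [-0.0, -0.0, -0.59] ang -0.0  -> [425.16, -263.99, 226.09, 75.954]
dp [0.389, 0.031, -0.59] ang -0.0  -> [450.06, -190.02, 226.09, 75.954]
--
dp [0.891, 0.06, 0.0] ang -0.0  -> [504.95, -20.06, 226.09, 75.954]
--
dp [0.568, 0.044, 0.0] ang -0.0  -> [541.06, 88.01, 226.09, 75.954]
dp [0.568, 0.044, 0.51] ang -0.0  -> [541.06, 88.01, 124.09, 75.954]
--
dp [-0.0, -0.0, 0.098] ang -0.0  -> [541.06, 88.01, 104.49, 75.954]
--
dp [-0.0, -0.001, -0.578] ang -0.0  -> [540.87, 88.06, 220.09, 75.954]
dp [-0.24, 0.029, -0.578] ang -0.0  -> [535.04, 40.04, 220.09, 75.954]
--
```

>>> step_arm(targets=[{"dp":[0,0,-0.1],"angular":[0,0,0],"fingers":1},{"dp":[0,0,-0.25],"angular":[0,0,0],"fingers":1},{"dp":[0,0,-0.4],"angular":[0,0,0],"fingers":1},{"dp":[0,0,-0.52],"angular":[0,0,0],"fingers":1},{"dp":[0.04,0.003,-0.59],"angular":[0,0,0],"fingers":1},{"dp":[0.12,0.01,-0.59],"angular":[0,0,0],"fingers":1},{"dp":[0.25,0.02,-0.59],"angular":[0,0,0],"fingers":1},{"dp":[0.389,0.031,-0.59],"angular":[0,0,0],"fingers":1}])

```text
time: 38.55
tool_pos: [449.7, -188.0, 224.2]
tcp_rot: [-179.9, -0.1, 76.0]
ft_force: [-0.2, 0.5, -1.0]
finger_gap: 29.3
grip_force: 39.8
```

>>> step_arm(targets=[{"dp":[0.12,0.008,0],"angular":[0,0,0],"fingers":1},{"dp":[0.23,0.015,0],"angular":[0,0,0],"fingers":1},{"dp":[0.34,0.023,0],"angular":[0,0,0],"fingers":1},{"dp":[0.45,0.03,0],"angular":[0,0,0],"fingers":1},{"dp":[0.56,0.038,0],"angular":[0,0,0],"fingers":1},{"dp":[0.67,0.045,0],"angular":[0,0,0],"fingers":1},{"dp":[0.78,0.053,0],"angular":[0,0,0],"fingers":1},{"dp":[0.891,0.06,0],"angular":[0,0,0],"fingers":1}])

```text
time: 39.55
tool_pos: [504.1, -18.0, 224.2]
tcp_rot: [-179.8, 0.0, 76.0]
ft_force: [0.0, -1.2, -1.9]
finger_gap: 28.8
grip_force: 39.8
```

>>> step_arm(targets=[{"dp":[0.15,0.012,0],"angular":[0,0,0],"fingers":1},{"dp":[0.32,0.025,0],"angular":[0,0,0],"fingers":1},{"dp":[0.47,0.036,0],"angular":[0,0,0],"fingers":1},{"dp":[0.568,0.044,0.06],"angular":[0,0,0],"fingers":1},{"dp":[0.568,0.044,0.2],"angular":[0,0,0],"fingers":1},{"dp":[0.568,0.044,0.35],"angular":[0,0,0],"fingers":1},{"dp":[0.568,0.044,0.46],"angular":[0,0,0],"fingers":1},{"dp":[0.568,0.044,0.51],"angular":[0,0,0],"fingers":1}])

```text
time: 40.55
tool_pos: [538.9, 88.2, 120.7]
tcp_rot: [-179.7, 0.1, 76.0]
ft_force: [0.1, -0.1, -1.2]
finger_gap: 29.2
grip_force: 39.9
```

>>> step_arm(targets=[{"dp":[0,0,0.03],"angular":[0,0,0],"fingers":1},{"dp":[0,0,0.06],"angular":[0,0,0],"fingers":1},{"dp":[0,0,0.08],"angular":[0,0,0],"fingers":1},{"dp":[0,0,0.09],"angular":[0,0,0],"fingers":1},{"dp":[0,0,0.098],"angular":[0,0,0],"fingers":1},{"dp":[0,0,0.098],"angular":[0,0,0],"fingers":1},{"dp":[0,0,0.098],"angular":[0,0,0],"fingers":1},{"dp":[0,0,0.098],"angular":[0,0,0],"fingers":1}])

```text
time: 41.55
tool_pos: [541.2, 88.1, 104.6]
tcp_rot: [180.0, -0.0, 76.0]
ft_force: [1.2, -0.4, -2.1]
finger_gap: 28.8
grip_force: 39.9
```

```bash
python3 plan.py 524,-50,220 509.6,-245,220 509.55,-274.06,98.1
```

```text
dp [-0.45, 0.056, 0.0] ang -0.0  -> [524.06, -49.99, 220.09, 75.954]
--
dp [-0.963, 0.167, 0.0] ang -0.0  -> [509.72, -244.94, 220.09, 75.954]
--
dp [-0.141, 0.035, 0.61] ang -0.0  -> [509.67, -274.0, 98.09, 75.954]
--
```

>>> step_arm(targets=[{"dp":[0,0,0.002],"angular":[0,0,0],"fingers":0.5},{"dp":[0,0,0],"angular":[0,0,0],"fingers":0.2},{"dp":[0,0,0],"angular":[0,0,0],"fingers":0.2},{"dp":[0,0,-0.03],"angular":[0,0,0],"fingers":0.2},{"dp":[0,0,-0.2],"angular":[0,0,0],"fingers":0.2},{"dp":[0,0,-0.4],"angular":[0,0,0],"fingers":0.2},{"dp":[0,-0.001,-0.578],"angular":[0,0,0],"fingers":0.2},{"dp":[-0.24,0.029,-0.578],"angular":[0,0,0],"fingers":0.2}])

```text
time: 42.55
tool_pos: [537.5, 41.7, 225.0]
tcp_rot: [179.6, -0.1, 76.2]
ft_force: [1.4, -1.0, -0.4]
finger_gap: 68.4
grip_force: 0.0
```

>>> step_arm(targets=[{"dp":[-0.45,0.056,0],"angular":[0,0,0],"fingers":0.2},{"dp":[-0.45,0.056,0],"angular":[0,0,0],"fingers":0.2},{"dp":[-0.45,0.056,0],"angular":[0,0,0],"fingers":0.2},{"dp":[-0.45,0.056,0],"angular":[0,0,0],"fingers":0.2},{"dp":[-0.45,0.056,0],"angular":[0,0,0],"fingers":0.2},{"dp":[-0.45,0.056,0],"angular":[0,0,0],"fingers":0.2},{"dp":[-0.45,0.056,0],"angular":[0,0,0],"fingers":0.2},{"dp":[-0.45,0.056,0],"angular":[0,0,0],"fingers":0.2}])

```text
time: 43.55
tool_pos: [524.1, -49.7, 220.1]
tcp_rot: [-180.0, 0.0, 76.0]
ft_force: [-0.1, 0.0, -0.5]
finger_gap: 68.4
grip_force: 0.0
```

>>> step_arm(targets=[{"dp":[-0.963,0.167,0],"angular":[0,0,0],"fingers":0.2},{"dp":[-0.963,0.167,0],"angular":[0,0,0],"fingers":0.2},{"dp":[-0.963,0.167,0],"angular":[0,0,0],"fingers":0.2},{"dp":[-0.963,0.167,0],"angular":[0,0,0],"fingers":0.2},{"dp":[-0.963,0.167,0],"angular":[0,0,0],"fingers":0.2},{"dp":[-0.963,0.167,0],"angular":[0,0,0],"fingers":0.2},{"dp":[-0.963,0.167,0],"angular":[0,0,0],"fingers":0.2},{"dp":[-0.963,0.167,0],"angular":[0,0,0],"fingers":0.2}])

```text
time: 44.55
tool_pos: [510.1, -244.0, 220.3]
tcp_rot: [180.0, -0.0, 76.0]
ft_force: [0.1, -0.2, -0.3]
finger_gap: 68.6
grip_force: 0.0
```

```bash
python3 plan.py 509.6,-274,190/520,-80,190 520,-80,190 527,28,190/527,28,114 526.96,28,94.4 527,28,210/521,-60,210 580,-250,210 594,-284,73.1; python3 - <<'E'
from h import *
s=sense();print(s["tool_pos"])
im=snapshot("scene"); cv2.imwrite("pics/s5.png",cv2.resize(im[80:340,130:530],None,fx=2,fy=2))
E
```

```text
dp [-0.0, -0.0, -0.46] ang -0.0  -> [509.67, -274.0, 190.09, 75.954]
dp [0.954, -0.185, -0.46] ang -0.0  -> [520.08, -79.92, 190.09, 75.954]
--
dp [-0.0, -0.0, 0.0] ang -0.0  -> [520.08, -79.92, 190.09, 75.954]
--
dp [0.532, -0.097, 0.0] ang -0.0  -> [527.08, 28.01, 190.09, 75.954]
dp [0.532, -0.097, 0.38] ang -0.0  -> [527.08, 28.01, 114.09, 75.954]
--
dp [-0.0, -0.001, 0.098] ang -0.0  -> [526.89, 28.06, 94.49, 75.954]
--
dp [-0.0, 0.001, -0.578] ang -0.0  -> [527.08, 28.01, 210.09, 75.954]
dp [-0.434, 0.078, -0.578] ang -0.0  -> [520.96, -59.93, 210.09, 75.954]
--
dp [-0.85, 0.517, 0.0] ang -0.0  -> [580.01, -249.94, 210.09, 75.954]
--
dp [-0.148, 0.109, 0.685] ang -0.0  -> [593.97, -283.95, 73.09, 75.954]
--
[ 510.05186663 -243.96215175  220.2637986 ]
```

View pics/s5.png

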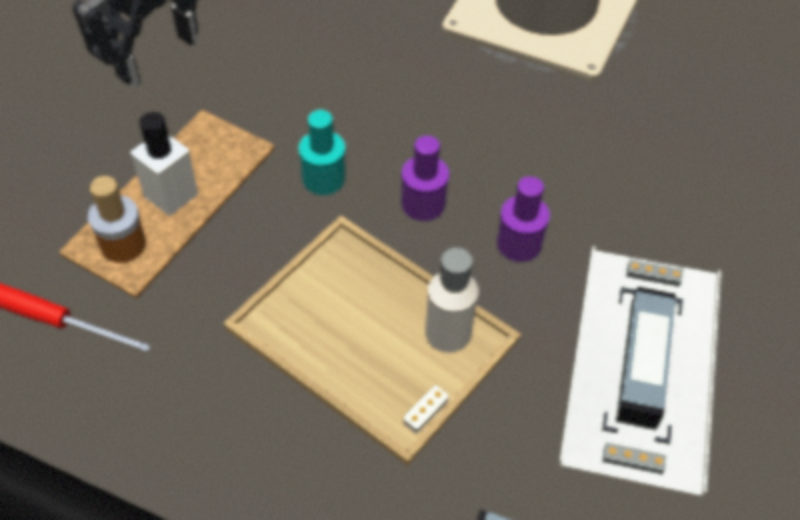

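>>> step_arm(targets=[{"dp":[-0.141,0.035,0],"angular":[0,0,0],"fingers":0.2},{"dp":[-0.141,0.035,0.1],"angular":[0,0,0],"fingers":0.2},{"dp":[-0.141,0.035,0.3],"angular":[0,0,0],"fingers":0.2},{"dp":[-0.141,0.035,0.47],"angular":[0,0,0],"fingers":0.2},{"dp":[-0.141,0.035,0.57],"angular":[0,0,0],"fingers":0.2},{"dp":[-0.141,0.035,0.6],"angular":[0,0,0],"fingers":0.2},{"dp":[-0.141,0.035,0.61],"angular":[0,0,0],"fingers":0.2},{"dp":[-0.141,0.035,0.61],"angular":[0,0,0],"fingers":0.2}])

```text
time: 45.6
tool_pos: [510.5, -274.5, 99.5]
tcp_rot: [179.9, 0.0, 76.0]
ft_force: [-0.2, 0.1, -0.3]
finger_gap: 68.5
grip_force: 0.0
```

>>> step_arm(targets=[{"dp":[0,0,0],"angular":[0,0,0],"fingers":0.3},{"dp":[0,0,0],"angular":[0,0,0],"fingers":0.4},{"dp":[0,0,0],"angular":[0,0,0],"fingers":0.5},{"dp":[0,0,0],"angular":[0,0,0],"fingers":0.6},{"dp":[0,0,0],"angular":[0,0,0],"fingers":0.7},{"dp":[0,0,0],"angular":[0,0,0],"fingers":1},{"dp":[0,0,0],"angular":[0,0,0],"fingers":1},{"dp":[0,0,0],"angular":[0,0,0],"fingers":1}])

```text
time: 46.6
tool_pos: [509.5, -274.0, 98.2]
tcp_rot: [-180.0, 0.0, 76.0]
ft_force: [-2.0, 0.6, 3.1]
finger_gap: 27.3
grip_force: 39.5
```

>>> step_arm(targets=[{"dp":[0,0,-0.1],"angular":[0,0,0],"fingers":1},{"dp":[0,0,-0.25],"angular":[0,0,0],"fingers":1},{"dp":[0,0,-0.4],"angular":[0,0,0],"fingers":1},{"dp":[0.02,-0.004,-0.46],"angular":[0,0,0],"fingers":1},{"dp":[0.08,-0.016,-0.46],"angular":[0,0,0],"fingers":1},{"dp":[0.16,-0.031,-0.46],"angular":[0,0,0],"fingers":1},{"dp":[0.25,-0.048,-0.46],"angular":[0,0,0],"fingers":1},{"dp":[0.35,-0.068,-0.46],"angular":[0,0,0],"fingers":1}])

```text
time: 47.6
tool_pos: [513.1, -200.9, 189.1]
tcp_rot: [-179.9, -0.0, 76.0]
ft_force: [0.2, -0.3, -2.2]
finger_gap: 27.2
grip_force: 39.9
```

>>> step_arm(targets=[{"dp":[0.09,-0.018,0],"angular":[0,0,0],"fingers":1},{"dp":[0.17,-0.033,0],"angular":[0,0,0],"fingers":1},{"dp":[0.25,-0.049,0],"angular":[0,0,0],"fingers":1},{"dp":[0.32,-0.062,0],"angular":[0,0,0],"fingers":1},{"dp":[0.39,-0.076,0],"angular":[0,0,0],"fingers":1},{"dp":[0.46,-0.09,0],"angular":[0,0,0],"fingers":1},{"dp":[0.53,-0.104,0],"angular":[0,0,0],"fingers":1},{"dp":[0.604,-0.117,0],"angular":[0,0,0],"fingers":1}])

```text
time: 48.6
tool_pos: [520.1, -79.0, 190.1]
tcp_rot: [180.0, 0.0, 75.9]
ft_force: [0.2, 0.3, -2.0]
finger_gap: 26.7
grip_force: 39.9
```

>>> step_arm(targets=[{"dp":[0.13,-0.024,0],"angular":[0,0,0],"fingers":1},{"dp":[0.28,-0.051,0],"angular":[0,0,0],"fingers":1},{"dp":[0.43,-0.078,0],"angular":[0,0,0],"fingers":1},{"dp":[0.532,-0.097,0.02],"angular":[0,0,0],"fingers":1},{"dp":[0.532,-0.097,0.13],"angular":[0,0,0],"fingers":1},{"dp":[0.532,-0.097,0.25],"angular":[0,0,0],"fingers":1},{"dp":[0.532,-0.097,0.34],"angular":[0,0,0],"fingers":1},{"dp":[0.532,-0.097,0.38],"angular":[0,0,0],"fingers":1}])

```text
time: 49.6
tool_pos: [526.3, 28.3, 112.8]
tcp_rot: [-179.9, 0.0, 76.0]
ft_force: [0.1, -0.9, -2.2]
finger_gap: 26.9
grip_force: 39.8
```

>>> step_arm(targets=[{"dp":[0,0,0.03],"angular":[0,0,0],"fingers":1},{"dp":[0,0,0.06],"angular":[0,0,0],"fingers":1},{"dp":[0,0,0.08],"angular":[0,0,0],"fingers":1},{"dp":[0,0,0.09],"angular":[0,0,0],"fingers":1},{"dp":[0,-0.001,0.098],"angular":[0,0,0],"fingers":1},{"dp":[0,-0.001,0.098],"angular":[0,0,0],"fingers":1},{"dp":[0,-0.001,0.098],"angular":[0,0,0],"fingers":1},{"dp":[0,-0.001,0.098],"angular":[0,0,0],"fingers":1}])

```text
time: 50.6
tool_pos: [526.9, 28.1, 94.6]
tcp_rot: [180.0, -0.0, 76.0]
ft_force: [0.7, -0.3, -2.7]
finger_gap: 27.0
grip_force: 39.8
```

>>> step_arm(targets=[{"dp":[0,0,0.002],"angular":[0,0,0],"fingers":0.5},{"dp":[0,0,0],"angular":[0,0,0],"fingers":0.2},{"dp":[0,0,0],"angular":[0,0,0],"fingers":0.2},{"dp":[0,0,-0.03],"angular":[0,0,0],"fingers":0.2},{"dp":[0,0,-0.2],"angular":[0,0,0],"fingers":0.2},{"dp":[0,0,-0.4],"angular":[0,0,0],"fingers":0.2},{"dp":[0,0.001,-0.578],"angular":[0,0,0],"fingers":0.2},{"dp":[-0.434,0.078,-0.578],"angular":[0,0,0],"fingers":0.2}])

```text
time: 51.6
tool_pos: [525.5, -32.2, 215.0]
tcp_rot: [179.6, -0.1, 76.3]
ft_force: [2.7, -0.6, -0.1]
finger_gap: 68.2
grip_force: 0.0
```

>>> step_arm(targets=[{"dp":[0,0,0],"angular":[0,0,0],"fingers":0.2},{"dp":[-0.85,0.517,0],"angular":[0,0,0],"fingers":0.2},{"dp":[-0.85,0.517,0],"angular":[0,0,0],"fingers":0.2},{"dp":[-0.85,0.517,0],"angular":[0,0,0],"fingers":0.2},{"dp":[-0.85,0.517,0],"angular":[0,0,0],"fingers":0.2},{"dp":[-0.85,0.517,0],"angular":[0,0,0],"fingers":0.2},{"dp":[-0.85,0.517,0],"angular":[0,0,0],"fingers":0.2},{"dp":[-0.85,0.517,0],"angular":[0,0,0],"fingers":0.2}])

```text
time: 52.6
tool_pos: [581.9, -222.7, 210.4]
tcp_rot: [180.0, -0.0, 76.1]
ft_force: [0.6, 0.4, 0.7]
finger_gap: 68.5
grip_force: 0.0
```

>>> step_arm(targets=[{"dp":[-0.148,0.109,0],"angular":[0,0,0],"fingers":0.2},{"dp":[-0.148,0.109,0.1],"angular":[0,0,0],"fingers":0.2},{"dp":[-0.148,0.109,0.3],"angular":[0,0,0],"fingers":0.2},{"dp":[-0.148,0.109,0.48],"angular":[0,0,0],"fingers":0.2},{"dp":[-0.148,0.109,0.6],"angular":[0,0,0],"fingers":0.2},{"dp":[-0.148,0.109,0.66],"angular":[0,0,0],"fingers":0.2},{"dp":[-0.148,0.109,0.68],"angular":[0,0,0],"fingers":0.2},{"dp":[-0.148,0.109,0.685],"angular":[0,0,0],"fingers":0.2}])

```text
time: 53.6
tool_pos: [596.3, -258.3, 74.0]
tcp_rot: [179.9, 0.0, 76.0]
ft_force: [0.1, 0.8, 0.1]
finger_gap: 68.1
grip_force: 0.0
```

>>> step_arm(targets=[{"dp":[0,0,0],"angular":[0,0,0],"fingers":0.2},{"dp":[0,0,0],"angular":[0,0,0],"fingers":0.3},{"dp":[0,0,0],"angular":[0,0,0],"fingers":0.4},{"dp":[0,0,0],"angular":[0,0,0],"fingers":0.5},{"dp":[0,0,0],"angular":[0,0,0],"fingers":0.7},{"dp":[0,0,0],"angular":[0,0,0],"fingers":1},{"dp":[0,0,0],"angular":[0,0,0],"fingers":1},{"dp":[0,0,0],"angular":[0,0,0],"fingers":1}])

```text
time: 54.6
tool_pos: [595.8, -258.4, 73.1]
tcp_rot: [180.0, 0.0, 76.0]
ft_force: [0.3, 1.4, -0.2]
finger_gap: -0.5
grip_force: 0.0
```

```bash
echo "[593.97,-283.95,73.09,75.954]">cmd.json;  python3 plan.py 594,-284,190/575,-227,190 511,-35.05,190/511,-35.05,96 511,-35.05,69.4 511,-35,190/480,-200,190
```

```text
dp [-0.0, 0.0, -0.585] ang -0.0  -> [593.97, -283.95, 190.09, 75.954]
dp [0.253, -0.161, -0.585] ang -0.0  -> [575.01, -227.05, 190.09, 75.954]
--
dp [0.854, -0.543, 0.0] ang -0.0  -> [511.11, -35.0, 190.09, 75.954]
dp [0.854, -0.543, 0.47] ang -0.0  -> [511.11, -35.0, 96.09, 75.954]
--
dp [-0.0, -0.0, 0.133] ang -0.0  -> [511.11, -35.0, 69.49, 75.954]
--
dp [-0.0, -0.001, -0.603] ang -0.0  -> [510.92, -34.95, 190.09, 75.954]
dp [-0.838, 0.049, -0.603] ang -0.0  -> [479.94, -199.97, 190.09, 75.954]
--
```

>>> step_arm(targets=[{"dp":[0,0,-0.1],"angular":[0,0,0],"fingers":1},{"dp":[0,0,-0.3],"angular":[0,0,0],"fingers":1},{"dp":[0,0,-0.5],"angular":[0,0,0],"fingers":1},{"dp":[0,0,-0.6],"angular":[0,0,0],"fingers":0.5},{"dp":[0.3,0,-0.6],"angular":[0,0,0],"fingers":0.2},{"dp":[0.5,0,-0.6],"angular":[0,0,0],"fingers":0.2},{"dp":[0.5,0,-0.6],"angular":[0,0,0],"fingers":0.2},{"dp":[0.5,0,-0.6],"angular":[0,0,0],"fingers":0.2}])

```text
time: 55.6
tool_pos: [619.8, -161.6, 193.0]
tcp_rot: [-180.0, 0.0, 76.0]
ft_force: [-0.0, -0.5, -0.5]
finger_gap: 68.1
grip_force: 0.0
```

```bash
cat > pot.py <<'E'
from h import *
import sys
T=eval(sys.argv[1]); out=sys.argv[2]
print(sense()["tool_pos"])
for c in cams:
    im=snapshot(c); cv2.imwrite(f"pics/{out}_{c}.png",cv2.resize(im[110:400,130:530],None,fx=2,fy=2))
for n,p0 in T.items():
    ms={c:mask(c,n,proj(c,[np.array(p0[:3])+[0,0,50]])[0]) for c in cams}
    q,e=fit(n,p0,ms,{},(0,1)); print(n,[m is not None for m in ms.values()],q.round(1),round(e,3))
E
python3 pot.py "dict(brush_pot=[594.,-284,10,0])" p1; python3 plan.py >/dev/null
```

```text
[ 619.79975535 -161.62324567  192.96552375]
brush_pot [True, False] [ 595.7 -284.6   10.     0. ] 0.206
```

View pics/p1_scene.png

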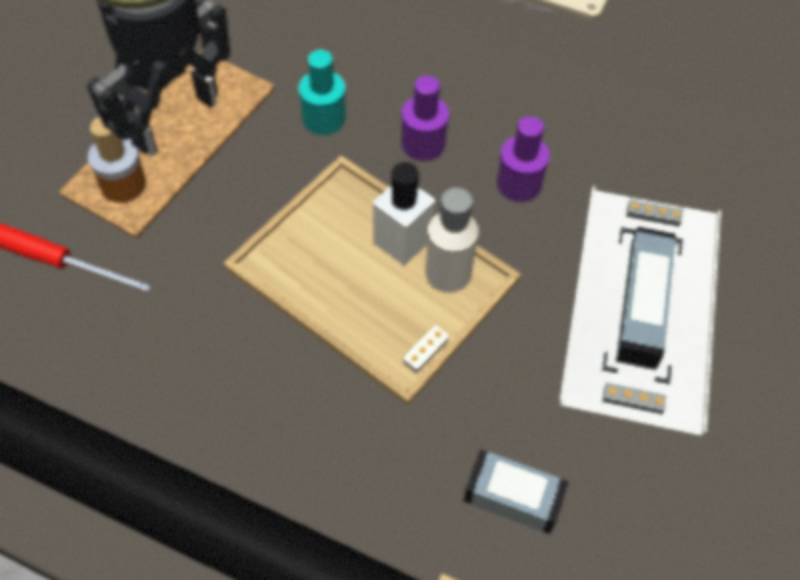

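```bash
python3 - <<'E'
import cv2,numpy as np
for c,(x0,x1,y0,y1) in dict(scene=(84,150,150,210)).items():
    a=cv2.imread(f"pics/d3_{c}.png").astype(np.float32);b=cv2.imread(f"pics/p1_{c}.png").astype(np.float32)
    r=cv2.matchTemplate(b[y0-8:y1+8,x0-8:x1+8],a[y0:y1,x0:x1],cv2.TM_SQDIFF); i=np.unravel_index(r.argmin(),r.shape); 
    print(c,i,"(8,8 = still)"); 
    k=r[i[0],:]; j=i[1]; print("dx sub",j+(k[j-1]-k[j+1])/(2*(k[j-1]-2*k[j]+k[j+1]))-8)
    k=r[:,i[1]]; j=i[0]; print("dy sub",j+(k[j-1]-k[j+1])/(2*(k[j-1]-2*k[j]+k[j+1]))-8)
E
echo "[620.0,-161.3,193.09,75.954]">cmd.json; python3 plan.py 594.04,-284.06,193/594.04,-284.06,73.1
```

```text
scene (np.int64(8), np.int64(8)) (8,8 = still)
dx sub -0.07441482692956924
dy sub 0.2833455502986908
dp [-0.627, 0.023, 0.0] ang -0.0  -> [594.03, -284.07, 193.09, 75.954]
dp [-0.627, 0.023, 0.6] ang -0.0  -> [594.03, -284.07, 73.09, 75.954]
--
```

>>> step_arm(targets=[{"dp":[-0.3,0.011,0],"angular":[0,0,0],"fingers":0.2},{"dp":[-0.55,0.02,0],"angular":[0,0,0],"fingers":0.2},{"dp":[-0.627,0.023,0],"angular":[0,0,0],"fingers":0.2},{"dp":[-0.627,0.023,0.1],"angular":[0,0,0],"fingers":0.2},{"dp":[-0.627,0.023,0.3],"angular":[0,0,0],"fingers":0.2},{"dp":[-0.627,0.023,0.48],"angular":[0,0,0],"fingers":0.2},{"dp":[-0.627,0.023,0.58],"angular":[0,0,0],"fingers":0.2},{"dp":[-0.627,0.023,0.6],"angular":[0,0,0],"fingers":0.2}])

```text
time: 56.8
tool_pos: [593.1, -282.4, 70.7]
tcp_rot: [-179.8, -0.1, 76.0]
ft_force: [0.4, -0.0, 0.2]
finger_gap: 67.9
grip_force: 0.0
```

>>> step_arm(targets=[{"dp":[0,0,0],"angular":[0,0,0],"fingers":0.2},{"dp":[0,0,0],"angular":[0,0,0],"fingers":0.3},{"dp":[0,0,0],"angular":[0,0,0],"fingers":0.4},{"dp":[0,0,0],"angular":[0,0,0],"fingers":0.5},{"dp":[0,0,0],"angular":[0,0,0],"fingers":0.7},{"dp":[0,0,0],"angular":[0,0,0],"fingers":1},{"dp":[0,0,0],"angular":[0,0,0],"fingers":1},{"dp":[0,0,0],"angular":[0,0,0],"fingers":1}])

```text
time: 57.8
tool_pos: [594.1, -284.2, 73.4]
tcp_rot: [180.0, 0.0, 76.0]
ft_force: [-2.2, 0.6, 3.6]
finger_gap: 27.1
grip_force: 39.4
```

```bash
python3 plan.py 594,-284,190/575,-227,190 511,-35.05,190/511,-35.05,96 511,-35.05,69.4 511,-35,190/480,-120,190 460,-270,190
```

```text
dp [0.0, -0.0, -0.585] ang -0.0  -> [594.03, -284.07, 190.09, 75.954]
dp [0.254, -0.162, -0.585] ang -0.0  -> [574.93, -226.93, 190.09, 75.954]
--
dp [0.853, -0.543, 0.0] ang -0.0  -> [510.98, -35.07, 190.09, 75.954]
dp [0.853, -0.543, 0.47] ang -0.0  -> [510.98, -35.07, 96.09, 75.954]
--
dp [0.0, 0.0, 0.133] ang -0.0  -> [510.98, -35.07, 69.49, 75.954]
--
dp [0.0, 0.0, -0.603] ang -0.0  -> [510.98, -35.07, 190.09, 75.954]
dp [-0.45, -0.047, -0.603] ang -0.0  -> [480.02, -120.1, 190.09, 75.954]
--
dp [-0.751, 0.085, 0.0] ang -0.0  -> [460.06, -269.94, 190.09, 75.954]
--
```

>>> step_arm(targets=[{"dp":[0,0,-0.1],"angular":[0,0,0],"fingers":1},{"dp":[0,0,-0.25],"angular":[0,0,0],"fingers":1},{"dp":[0,0,-0.4],"angular":[0,0,0],"fingers":1},{"dp":[0,0,-0.53],"angular":[0,0,0],"fingers":1},{"dp":[0.03,-0.019,-0.585],"angular":[0,0,0],"fingers":1},{"dp":[0.08,-0.051,-0.585],"angular":[0,0,0],"fingers":1},{"dp":[0.16,-0.102,-0.585],"angular":[0,0,0],"fingers":1},{"dp":[0.254,-0.162,-0.585],"angular":[0,0,0],"fingers":1}])

```text
time: 58.8
tool_pos: [573.6, -225.3, 188.0]
tcp_rot: [-179.8, -0.1, 76.0]
ft_force: [-0.0, 0.2, -1.9]
finger_gap: 27.3
grip_force: 39.8
```

>>> step_arm(targets=[{"dp":[0.14,-0.089,0],"angular":[0,0,0],"fingers":1},{"dp":[0.3,-0.191,0],"angular":[0,0,0],"fingers":1},{"dp":[0.48,-0.306,0],"angular":[0,0,0],"fingers":1},{"dp":[0.65,-0.414,0],"angular":[0,0,0],"fingers":1},{"dp":[0.78,-0.497,0],"angular":[0,0,0],"fingers":1},{"dp":[0.853,-0.543,0.07],"angular":[0,0,0],"fingers":1},{"dp":[0.853,-0.543,0.2],"angular":[0,0,0],"fingers":1},{"dp":[0.853,-0.543,0.35],"angular":[0,0,0],"fingers":1}])

```text
time: 59.8
tool_pos: [510.3, -34.7, 117.9]
tcp_rot: [-180.0, 0.0, 76.0]
ft_force: [0.6, -0.3, -2.0]
finger_gap: 27.1
grip_force: 39.9
```

>>> step_arm(targets=[{"dp":[0,0,0.08],"angular":[0,0,0],"fingers":1},{"dp":[0,0,0.15],"angular":[0,0,0],"fingers":1},{"dp":[0,0,0.2],"angular":[0,0,0],"fingers":1},{"dp":[0,0,0.235],"angular":[0,0,0],"fingers":1},{"dp":[0,0,0.248],"angular":[0,0,0],"fingers":1},{"dp":[0,0,0.253],"angular":[0,0,0],"fingers":1},{"dp":[0,0,0.253],"angular":[0,0,0],"fingers":1},{"dp":[0,0,0.253],"angular":[0,0,0],"fingers":1}])

```text
time: 60.8
tool_pos: [511.3, -35.1, 69.9]
tcp_rot: [180.0, -0.0, 76.0]
ft_force: [-0.0, 0.6, -2.3]
finger_gap: 27.0
grip_force: 39.8
```

>>> step_arm(targets=[{"dp":[0,0,0],"angular":[0,0,0],"fingers":1},{"dp":[0,0,0.002],"angular":[0,0,0],"fingers":0.5},{"dp":[0,0,0],"angular":[0,0,0],"fingers":0.2},{"dp":[0,0,0],"angular":[0,0,0],"fingers":0.2},{"dp":[0,0,-0.03],"angular":[0,0,0],"fingers":0.2},{"dp":[0,0,-0.2],"angular":[0,0,0],"fingers":0.2},{"dp":[0,0,-0.4],"angular":[0,0,0],"fingers":0.2},{"dp":[0,0,-0.603],"angular":[0,0,0],"fingers":0.2}])

```text
time: 61.8
tool_pos: [510.8, -35.1, 191.7]
tcp_rot: [180.0, 0.0, 76.0]
ft_force: [1.5, -0.1, 1.0]
finger_gap: 68.6
grip_force: 0.0
```

>>> step_arm(targets=[{"dp":[-0.2,0,0],"angular":[0,0,0],"fingers":0.2},{"dp":[-0.4,0,0],"angular":[0,0,0],"fingers":0.2},{"dp":[-0.6,0,0],"angular":[0,0,0],"fingers":0.2},{"dp":[-0.8,0,0],"angular":[0,0,0],"fingers":0.2},{"dp":[-1,0,0],"angular":[0,0,0],"fingers":0.2},{"dp":[-1,0,0],"angular":[0,0,0],"fingers":0.2},{"dp":[-1,0,0],"angular":[0,0,0],"fingers":0.2},{"dp":[-1,0,0],"angular":[0,0,0],"fingers":0.2}])

```text
time: 62.8
tool_pos: [462.8, -228.2, 190.2]
tcp_rot: [180.0, -0.0, 76.0]
ft_force: [-0.4, 0.3, -0.4]
finger_gap: 68.2
grip_force: 0.0
```

```bash
python3 - <<'E'
from h import *
import pickle
ms0=pickle.load(open("ms.pkl","rb")); print(sense()["tool_pos"])
for c in cams:
    im=snapshot(c); cv2.imwrite(f"pics/end_{c}.png",cv2.resize(im[110:400,130:530],None,fx=2,fy=2))
    a=cv2.imread(f"pics/{c}0.png").astype(np.float32)
    for n in("bottle","tin","brush_pot"):
        m=ms0[n][c]
        if m is None: continue
        # ECC-like: template of the thing (masked) from the first picture
        y,x=np.where(m); y0,y1,x0,x1=y.min(),y.max()+1,x.min(),x.max()+1; S=8
        A=cv2.resize(a[y0:y1,x0:x1],None,fx=S,fy=S,interpolation=cv2.INTER_CUBIC); M=cv2.resize(m[y0:y1,x0:x1].astype(np.float32),None,fx=S,fy=S)
        B=cv2.resize(im[y0-4:y1+4,x0-4:x1+4].astype(np.float32),None,fx=S,fy=S,interpolation=cv2.INTER_CUBIC)
        r=cv2.matchTemplate(B,A,cv2.TM_SQDIFF,mask=cv2.merge([M]*3)); i=np.unravel_index(r.argmin(),r.shape)
        print(c,n,"pixel shift",i[1]/S-4,i[0]/S-4)
E
```

```text
[ 462.76720065 -228.17947007  190.21426486]
scene bottle pixel shift -0.25 -0.125
scene tin pixel shift -0.25 0.125
scene brush_pot pixel shift -0.125 0.125
top bottle pixel shift 0.25 0.0
top tin pixel shift 0.125 -0.125
top brush_pot pixel shift 0.0 -0.25
```

View pics/end_scene.png

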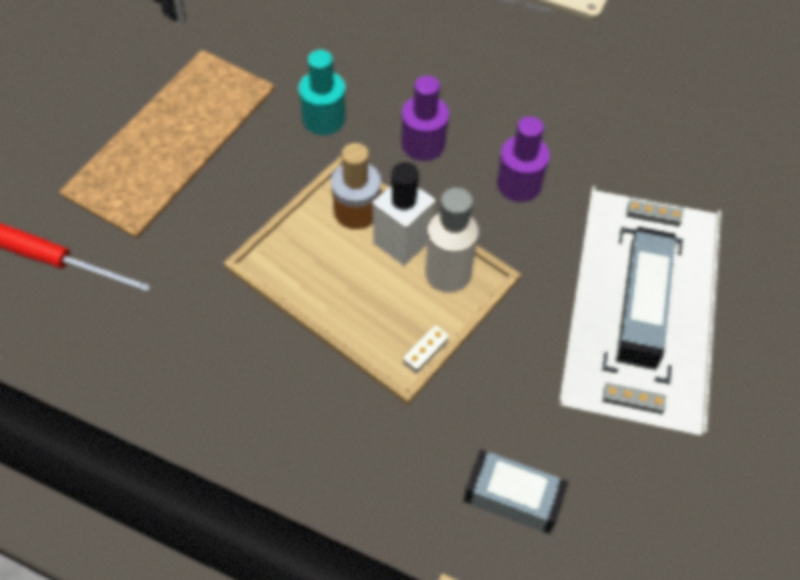

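Pot, tin and bottle stand upright at their spots (around pixels (356,190), (404,215) and (452,240)), each within 0.3 px of the first picture. The driver lies in the bay at (648,300), and nothing touches the robot.

```bash
python3 -c "
from bench import *
print(hand_in())"
```

```text
the job is handed in; nothing more can be done
None
```

The job is done and handed in at about 63 s: the long driver lies flat in the gear tray bay, and all three containers are back upright within about 1 mm of where they stood; one grasp closed beside the brush pot and was redone without shifting it.

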